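# Stow the microscope's filters and reagents

## Task

Stow the microscope kit. Slide the two round filters over the metal plate, without lifting them off it, until each drops flat into the pocket of its own size, then slide the keeper bar all the way over them; also stand every screw-capped reagent bottle that is out between the microscope and the plate upright in the white divided crate, one to a cell. The filters must be home before the keeper is closed; leave the other things on the bench (little oil bottle, dropper bottle, beaker, coverslip box) where they are.

Things in the scene. Friction and masses are not known exactly. Their poses are not given: they have to be found in the camera images.
- plate: fixed flat metal plate, 220 (x) by 210 (y) by 12 mm; origin at the centre of its underside, z up, so its top is at z = 12 mm; a few degrees of yaw. Its +y part carries the keeper bar between two low guide rails (11 mm high, at x = +-104 mm, y = 58 to 105 mm); the filters start on its -y part, either one at the -x side
- pocket_large (a point): centre of the mouth of the larger round pocket in the plate's top (plate frame -60, 30, 12 mm): 67 mm in diameter, 4 mm deep, flat floor, small chamfer; takes the large filter
- pocket_small (a point): centre of the mouth of the smaller round pocket in the plate's top (plate frame 60, 30, 12 mm): 53 mm in diameter, 4 mm deep, flat floor, small chamfer; takes the small filter
- filter_large: loose flat round disc, glass in a black mount, 64 mm in diameter, 8 mm thick, about 60 g, lying on the plate; origin at the centre of its underside, z up. Can be held by its rim across 64 mm. Home in its pocket it stands 4 mm proud of the plate; on the plate 8 mm
- filter_small: loose flat round disc like the large one, 50 mm in diameter, 8 mm thick, about 37 g, lying on the plate; origin at the centre of its underside, z up
- keeper (a joint): slide of the keeper bar along the plate's -y, m: near 0 = drawn back clear of both pockets, 0.030 = fully over them (end stop). Stays where left; about 1.5 N to move, nothing else holds it
- keeper_tab (a point): top centre of the keeper bar's upright black tab, moves with it; the tab is 36 mm long along the plate's x, 10 mm thick along its y (pinch it there), the 26 mm below this point are free to pinch. The bar itself is 198 by 26 by 3 mm, its underside 5.5 mm above the plate, so it passes over filters that are home and strikes ones that are not; its edge lies 71 mm from the plate's centre line (y = 0) when the joint reads 0 and 41 mm when closed
- crate: fixed white divided open crate, 123 by 123 mm, 32 mm high, 2 by 2 cells, walls and dividers 5 mm, floor 5 mm; origin at the centre of its underside, z up. The fixed microscope stands between it and the bottles: seen from above it covers x = 0.42 to 0.75, y = -0.28 to -0.05 m, with a stage plate at 0.2 m height (x 0.43 to 0.61, y -0.27 to -0.06) and a head above; pass in front of it (x below 0.36)
- cell_1 (a point): centre of the inner floor of a crate cell (54 by 54 mm clear, floor 5 mm above the worktop, walls 27 mm above the floor)
- cell_2 (a point): centre of the inner floor of a crate cell (54 by 54 mm clear, floor 5 mm above the worktop, walls 27 mm above the floor)
- cell_3 (a point): centre of the inner floor of a crate cell (54 by 54 mm clear, floor 5 mm above the worktop, walls 27 mm above the floor)
- cell_4 (a point): centre of the inner floor of a crate cell (54 by 54 mm clear, floor 5 mm above the worktop, walls 27 mm above the floor)
- bottle_a1: round screw-capped reagent bottle standing upright; origin at the centre of its underside, z up; amber body 34 mm in diameter from 0 to 70 mm (straight-sided), cap 20 mm in diameter, 78 mm tall in all, about 40 to 100 g. May be absent.
- bottle_a2: round screw-capped reagent bottle standing upright; origin at the centre of its underside, z up; amber body 34 mm in diameter from 0 to 70 mm (straight-sided), cap 20 mm in diameter, 78 mm tall in all, about 40 to 100 g. May be absent.
- bottle_w1: round screw-capped reagent bottle standing upright; origin at the centre of its underside, z up; white body 33 mm in diameter from 0 to 59 mm (straight-sided), cap 19 mm in diameter, 66 mm tall in all, about 40 to 100 g. May be absent.
- bottle_w2: round screw-capped reagent bottle standing upright; origin at the centre of its underside, z up; white body 33 mm in diameter from 0 to 59 mm (straight-sided), cap 19 mm in diameter, 66 mm tall in all, about 40 to 100 g. May be absent.
- oil_bottle: bystander: little oil bottle, 25 mm in diameter, 52 mm tall, behind the plate and the bottles; origin at the centre of its underside
- beaker: bystander: glass beaker, 45 mm in diameter, 58 mm tall, behind the plate; origin at the centre of its underside
- coverslip_box: bystander: box 31 by 31 by 20 mm beside the microscope, behind the bottles; origin at the centre of its underside
- dropper_bottle: bystander: amber bottle with a rubber dropper bulb, 38 mm in diameter, 111 mm tall, behind the crate; origin at the centre of its underside
There are look-alikes about, which are no part of the job. What is shaped like the bottle_a1 but red is not meant.

How it is judged:
On the way, in this order (a step that is already met when the one before it is completed fails the run):
1. both filters lie home in their pockets (horizontal distance between filter_large and pocket_large below 0.004 m and z of filter_large in the frame of pocket_large below -0.0025 m and angle between each of filter_large, filter_small's own z axis and vertical below 0.06 rad and horizontal distance between filter_small and pocket_small below 0.004 m and z of filter_small in the frame of pocket_small below -0.0025 m and value of joint keeper below 0.012 m), for 0.2 s.
2. the keeper bar is closed over them (horizontal distance between filter_large and pocket_large below 0.004 m and z of filter_large in the frame of pocket_large below -0.0025 m and angle between each of filter_large, filter_small's own z axis and vertical below 0.06 rad and horizontal distance between filter_small and pocket_small below 0.004 m and z of filter_small in the frame of pocket_small below -0.0025 m and value of joint keeper above 0.025 m), for 0.2 s.
At the end, for the whole second after the job is handed in: each filter lies flat in the pocket of its size (within 4 mm of its centre, underside at least 2.5 mm below the plate's top); the keeper reads over 0.025 m; every bottle present stands upright (within 0.1 rad) on the floor of a crate cell, at rest. A cell is too small for two bottles (all of step 2 and x of bottle_a1 in the frame of crate between -0.056 and 0.056 m and y of bottle_a1 in the frame of crate between -0.056 and 0.056 m and z of bottle_a1 in the frame of crate between 0.002 and 0.009 m and angle between each of bottle_a1, bottle_a2, bottle_w1, bottle_w2's own z axis and vertical below 0.1 rad and linear speed of each of bottle_a1, bottle_a2, bottle_w1, bottle_w2 below 0.03 m/s and x of bottle_a2 in the frame of crate between -0.056 and 0.056 m and y of bottle_a2 in the frame of crate between -0.056 and 0.056 m and z of bottle_a2 in the frame of crate between 0.002 and 0.009 m and x of bottle_w1 in the frame of crate between -0.056 and 0.056 m and y of bottle_w1 in the frame of crate between -0.056 and 0.056 m and z of bottle_w1 in the frame of crate between 0.002 and 0.009 m and x of bottle_w2 in the frame of crate between -0.056 and 0.056 m and y of bottle_w2 in the frame of crate between -0.056 and 0.056 m and z of bottle_w2 in the frame of crate between 0.002 and 0.009 m); the robot touches nothing.
It fails at once if the large filter is lifted off the plate (its underside more than 12 mm above the plate's top) (z of filter_large in the frame of plate above 0.024 m).
It fails at once if the small filter is lifted off the plate (its underside more than 12 mm above the plate's top) (z of filter_small in the frame of plate above 0.024 m).
It fails at once if the oil bottle, dropper bottle, beaker or coverslip box is moved more than 40 mm (distance of any of oil_bottle, beaker, coverslip_box, dropper_bottle from where it was at the start of the episode above 0.04 m).
Of bottle_a1, bottle_a2, bottle_w1, bottle_w2 only 3 to 4 are there at a start; the rules pass over those that are not, and their reading is None.
At some moment in a run one of filter_large, filter_small may be knocked a few centimetres aside while the robot is not near it.
Once in a run the grip may slacken for a moment while it holds something.
It also fails if it takes over 210 s, if anything falls off the work surface, if the arm or the gripper's body presses on something with over 40 N, if the wrist force passes 120 N, or if a joint passes its speed limit or range.

## Robot

A 7-joint arm with a two-finger parallel gripper is mounted at the origin on a cart in front of the work surface, level with it; the furniture and walls round the work are solid. World frame = base frame: x ahead of the robot, y to its left, z up, the work surface at z = 0. Lengths are in m, angles in rad, forces in N, time in s.
With the tool pointing down it reaches from about 0.4 to 0.875 m from the base axis. Payload 19.3 kg.
Tool frame: the origin (TCP) lies on the mounting face of the last link; the fingertips stand 173 mm ahead of it and the grasp point (between the pads) lies 155 mm ahead of it (bot.grip_point_offset is the distance from the TCP to the grasp point, in m); z points along the fingers, y is the line along which they close (so a half turn about z gives the same grasp; the last joint's range is limited). The gripper opens to 85 mm and grips with 20 to 120 N. Pads are 22 mm wide; open, the fingers measure 114 mm over their backs; the gripper's body (76 mm by 85 mm) begins 54 mm behind the grasp point. The pads swing forward as they close: fully open they stand 13 mm farther back than shut.
Start: joints at [-1.37, 0.521, -0.036, 1.599, 0.021, 1.021, -0.113], TCP at [0.167, 0.602, 0.405] pointing down, gripper open.
Joint ranges: [-2.91, 2.91], [-0.3, 2.13], [-1.5, 1.42], [0.17, 2.43], [-1.26, 4.41], [0.16, 1.93], [-2.52, 2.52]. Speed limits (rad/s): [1.89, 1.89, 2.39, 2.39, 3.01, 3.01, 3.01].

## Interface

Orientations are given as [roll, pitch, yaw] about the fixed x, y, z axes, in that order (R = Rz(yaw) Ry(pitch) Rx(roll)).
In Python, from workcell import bot gives the robot as it stands.
- The arm moves only by the tool arm_command, never from a script. Its argument "deltas" is a list of rows, each a list of 3 entries, a list of its own where there are three numbers: the shift along the tool's x, y, z in cm, then the turn, a rotation vector about the tool's x, y, z in rad, then the finger opening in cm, from 0 to 8.54. In form: [[[tx, ty, tz], [rx, ry, rz], claw], ...]. A call has 1 to 20 rows; each row shifts and turns the commanded pose from where the row before left it, along the tool's axes as they then stand; what a row does not reach is not made up. A row lasts 1/10 s, in which the tool goes at most 50 mm and 8.59 degrees, less where a joint would pass 70% of its speed; a pose out of reach is approached as far as the arm can. A call with a gripper value outside its range is refused whole. The fingers move at their own pace and stop on an object; "newtons" is the grip in N (left out, the last holds). Time passes only in rows, so rows that do not move let the fingers close. It gives the time, the measured TCP pose, the force, the opening and the grip force at its end, in the units of the state.
- bot.observe(): the state, without advancing time (a new reading comes with each control period).
- bot.grab_frame(name): name is "side" or "top"; returns a dict with "frame" (480x640x3 uint8, red, green, blue), "K" (3x3 intrinsics, pixels), "rvec" (rotation vector, rad) and "tvec" (3), from world to camera coordinates, as OpenCV has them. Camera axes: x right, y down, z forward; pixel columns grow to the right and rows downward; lengths in m; the calibration is good to about 2 mm. A picture is of the moment at which its call begins. There is no depth.
- bot.job_done(): hands the job in; it is judged then, once.
Trained networks look in a picture, given as the dict that the camera call returned (one of the last four; its "shot" number tells which), for a name from the list of things; names that differ only in an ending like _2 or _b are one class to them, and where a whole thing is asked for, a point or a joint stands for the part that bears it (a point fixed in the world has none). Each returns a list of dicts, best first, with "p" (0 to 1); they miss things now and then, are a little off and sometimes report something else, mostly with a low value. They report only what shows in the picture. A call takes as long as a camera call. They do not tell look-alikes from the thing itself.
- bot.find_in(name, picture): "rect" ([left, top, width, height] in pixels, round what is visible of it).
- bot.mark_of(name, picture): "at" ([column, row] in pixels: a listed point, or the origin of a listed thing).
The state is a dict: "clock": time; "qpos": joint angles; "qd": joint speeds; "joint_efforts": joint torques, N m; "position": TCP position; "tool_rot": TCP orientation; "force": force on the tool from outside, world axes, zero at the start; "moment": the same for the moment, N m; "grip_width": finger opening in m; "finger_force": force on a finger pad.
Only numpy, scipy, OpenCV 4.12 (cv2) and the standard library are available. Lean on these libraries where they do the work, as an engineer would, in place of code of your own. Each camera call takes 0.05 s, during which the arm holds its last target. There are 200 camera calls.

## Working session

There is one attempt and no reset: what is moved stays moved. The work goes in short steps, Python scripts to look and compute and a tool call to move; the robot and the scene stay as the last step left them, time stands still between calls to the robot, and variables do not carry over. Pictures are saved under pics/ and viewed, at most 14 in all, crops included, and the job is handed in when it is done.

Besides the shell and the picture viewer there is one more tool, called after "Emit:" as a command line: name --argument value ..., lists and objects as JSON in quotes. arm_command: Moves the arm, as the interface text tells. Its arguments: {"type":"object","properties":{"deltas":{"type":"array","items":{"type":"array"}},"newtons":{"type":"number"}},"required":["deltas"]}

```bash
mkdir -p pics
cat > h.py <<'E'
import numpy as np, cv2
from workcell import bot
def ray(pic,uv):
    R=cv2.Rodrigues(np.array(pic["rvec"],float))[0]; t=np.array(pic["tvec"],float).ravel()
    K=np.array(pic["K"],float); d=R.T@np.linalg.inv(K)@np.array([uv[0],uv[1],1.]); return -R.T@t,d
def at_z(pic,uv,z):
    c,d=ray(pic,uv); return c+d*(z-c[2])/d[2]
def proj(pic,p):
    return cv2.projectPoints(np.array([p],float),np.array(pic["rvec"],float),np.array(pic["tvec"],float),np.array(pic["K"],float),None)[0].ravel()
def save(pic,name,crop=None,s=1):
    f=cv2.cvtColor(pic["frame"],cv2.COLOR_RGB2BGR)
    if crop: x,y,w,h=crop; f=f[y:y+h,x:x+w]
    cv2.imwrite("pics/"+name+".png",cv2.resize(f,None,fx=s,fy=s,interpolation=cv2.INTER_CUBIC))
Z=dict(plate=0,pocket_large=.012,pocket_small=.012,filter_large=.012,filter_small=.012,keeper_tab=.046,crate=0,cell_1=.005,bottle_a1=0,bottle_w1=0,oil_bottle=0,beaker=0,coverslip_box=0,dropper_bottle=0)
E
python3 - <<'E'
from h import *
o=bot.observe(); print({k:np.round(v,3) for k,v in o.items()}, bot.grip_point_offset)
for c in("top","side"):
    p=bot.grab_frame(c); save(p,c+"0")
    print(c,np.round(ray(p,(320,240))[0],3),np.round(p["K"],0).tolist())
    for n in Z:
        for r in bot.mark_of(n,p)[:6]:
            if r["p"]>.2: print(n,round(r["p"],2),np.round(r["at"],1),np.round(at_z(p,r["at"],Z[n])[:2],4))
E
```

```text
{'clock': np.float64(0.0), 'qpos': array([-1.37 ,  0.522, -0.036,  1.6  ,  0.021,  1.021, -0.113]), 'qd': array([-0.001,  0.002,  0.002,  0.   ,  0.001, -0.001,  0.001]), 'joint_efforts': array([-1.0000e-03, -9.2708e+01,  1.9800e+00, -3.6996e+01,  1.8000e-02,
        8.0000e-03,  0.0000e+00]), 'position': array([0.167, 0.602, 0.404]), 'tool_rot': array([-3.141,  0.   ,  2.871]), 'force': array([ 0.328, -0.73 ,  0.394]), 'moment': array([ 0.012, -0.008,  0.008]), 'finger_force': np.float64(0.0), 'grip_width': np.float64(0.085)} 0.1547
top [ 0.248 -0.016  1.486] [[512.0, 0.0, 317.0], [0.0, 512.0, 250.0], [0.0, 0.0, 1.0]]
plate 0.7 [192.2 292.6] [0.4644 0.3263]
pocket_large 0.68 [186.7 311.4] [0.4095 0.3399]
pocket_small 0.68 [175.  274.6] [0.5185 0.3727]
pocket_small 0.32 [266.6 301.8] [0.4224 0.1104]
filter_large 0.66 [214.7 307.9] [0.4144 0.2597]
filter_small 0.53 [206.9 264.8] [0.5416 0.2797]
keeper_tab 0.6 [158.7 301.5] [0.4385 0.4098]
keeper_tab 0.39 [430.7 282.9] [ 0.4424 -0.3596]
keeper_tab 0.25 [238.3 207.8] [0.6987 0.1781]
crate 0.93 [436.6 269.2] [ 0.488  -0.3924]
cell_1 0.94
[... 1319 characters left out ...]
3.7] [ 0.4902 -0.375 ]
cell_1 0.55 [382.6 195.7] [ 0.5208 -0.41  ]
cell_1 0.53 [378.2 200.5] [ 0.5238 -0.3738]
bottle_a1 0.88 [363.8 277.1] [0.4372 0.0119]
bottle_a1 0.73 [307.4 300.8] [0.5271 0.1476]
bottle_a1 0.72 [313.8 275.3] [0.5534 0.0527]
bottle_w1 0.73 [348.8 303.1] [0.4364 0.1183]
bottle_w1 0.68 [285.1 380.6] [0.4679 0.3773]
bottle_w1 0.51 [280.2 281. ] [0.6195 0.1054]
bottle_w1 0.29 [275.  258.2] [0.6769 0.0241]
oil_bottle 0.53 [230.7 291.2] [0.7096 0.1862]
beaker 0.65 [197.4 321.5] [0.7198 0.305 ]
beaker 0.37 [265.5 364.7] [0.5215 0.3568]
coverslip_box 0.7 [361.7 276.7] [0.4425 0.0124]
coverslip_box 0.51 [272.9 256.7] [0.6853 0.0201]
coverslip_box 0.4 [350.4 303.8] [0.4322 0.1192]
```

Run:
```python
from h import *
for c,crop in(("top",(140,190,320,150)),("side",(170,180,270,230))):
    p=bot.grab_frame(c); save(p,c+"1",crop,2.5)
```

```text
(no output)
```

View pics/top1.png

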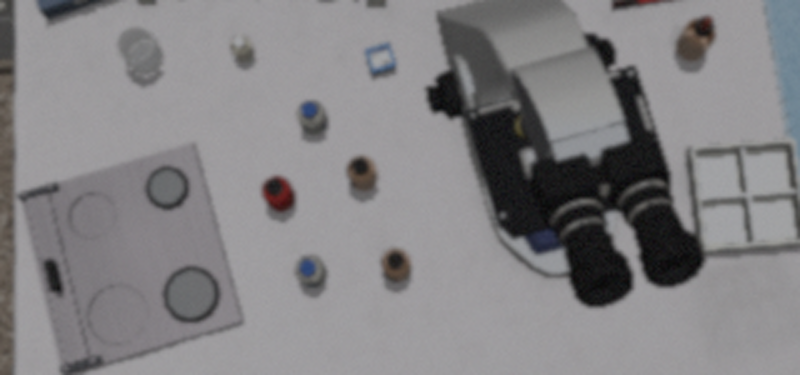

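View pics/side1.png

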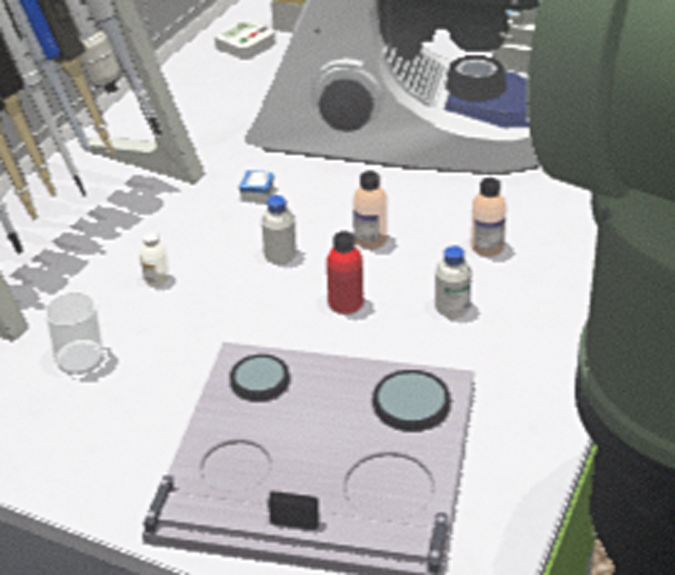

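The four wanted bottles are two amber with black caps, at full-frame top pixels ~(285,259) and (298,296), and two white with blue caps, at ~(264,237) and (264,299). The one at ~(251,267) is red, so it's the look-alike and I'll leave it. The side crop confirms these colours. The large pocket and large filter are on the near (-x) side, and the keeper is on the +y side. Next I'll fit the poses.

```bash
cat >> h.py <<'E'
from scipy.optimize import minimize
from scipy.ndimage import map_coordinates, gaussian_filter
def grads(pic,s=1.0):
    g=gaussian_filter(pic["frame"].astype(float),(s,s,0)); gy,gx=np.gradient(g,axis=(0,1)); return gx,gy
def score(pic,G,P):
    uv=cv2.projectPoints(P,np.array(pic["rvec"],float),np.array(pic["tvec"],float),np.array(pic["K"],float),None)[0][:,0]
    t=np.roll(uv,-1,0)-np.roll(uv,1,0); n=np.stack([-t[:,1],t[:,0]],1); n/=np.linalg.norm(n,axis=1,keepdims=True)+1e-9
    v=0
    for c in range(3):
        a=[map_coordinates(g[...,c],[uv[:,1],uv[:,0]],order=1,mode="nearest") for g in G]
        v=v+np.abs(a[0]*n[:,0]+a[1]*n[:,1])
    return np.minimum(v,150).mean()
TH=np.linspace(0,2*np.pi,72,endpoint=False)
def circ(x,y,r,z): return np.stack([x+r*np.cos(TH),y+r*np.sin(TH),0*TH+z],1)
def xf(P,q):
    c,s=np.cos(q[2]),np.sin(q[2]); return np.stack([q[0]+c*P[:,0]-s*P[:,1],q[1]+s*P[:,0]+c*P[:,1],P[:,2]],1)
def seg(a,b,n=60): return np.array(a)+np.linspace(.02,.98,n)[:,None]*(np.array(b)-np.array(a))
def fit(curves,views,x0,rng):
    # coarse random search then simplex
    f=lambda q:-sum(w*score(p,G,xf(C,[*q,0][:3])) for p,G in views for C,w in curves)
    r=np.random.default_rng(0); x0=np.array(x0,float); rng=np.array(rng)
    c=min([x0]+[x0+rng*r.uniform(-1,1,len(x0)) for _ in range(250)],key=f)
    m=minimize(f,c,method="Nelder-Mead",options=dict(initial_simplex=np.vstack([c]+[c+e for e in np.diag(rng*.15)])))
    return m.x,-m.fun
PLATE=[(seg((-.11,-.105,.012),(.11,-.105,.012)),1),(seg((-.11,-.105,.012),(-.11,.10,.012)),.7),(seg((.11,-.105,.012),(.11,.10,.012)),.7),
 (circ(-.06,.03,.0335,.012),1.5),(circ(.06,.03,.0265,.012),1.5)]
FL=[(circ(0,0,.032,.020),1)]; FS=[(circ(0,0,.025,.020),1)]
CR=[(seg((a,-.0615,.032),(a,.0615,.032)),1) for a in(-.0615,.0615)]+[(seg((-.0615,a,.032),(.0615,a,.032)),1) for a in(-.0615,.0615)]
def views(*names):
    out=[]
    for c in names:
        p=bot.grab_frame(c); out.append((p,grads(p)))
    return out
def toworld(q,x,y): return xf(np.array([[x,y,0.]]),q)[0,:2]
E
cat > m.py <<'E'
from h import *
V=views("top","side")
for nm,vs in(("top",V[:1]),("side",V[1:]),("both",V)):
    q,s=fit(PLATE,vs,(.463,.329,.26),(.012,.012,.08))
    l,_=fit(FL,vs,(.417,.254),(.012,.012)); k,_=fit(FS,vs,(.54,.28),(.012,.012))
    print(nm,"plate",np.round(q,4),"FL",np.round(l,4),"FS",np.round(k,4),"PL",np.round(toworld(q,-.06,.03),4),"PS",np.round(toworld(q,.06,.03),4))
q,s=fit(CR,V[:1],(.488,-.392,.0),(.012,.012,.15)); print("crate",np.round(q,4))
# bottles: body shoulder circle, cap circle
for nm,x0,r,h,rc,H in(("a1",(.43,.016),.017,.07,.01,.078),("a2",(.549,.053),.017,.07,.01,.078),("w1",(.433,.116),.0165,.059,.0095,.066),("w2",(.615,.11),.0165,.059,.0095,.066)):
    C=[(circ(0,0,rc,H),1),(circ(0,0,r,h-.003),1)]
    print(nm,[np.round(fit(C,vs,x0,(.012,.012))[0],4).tolist() for vs in(V[:1],V[1:],V)])
E
python3 m.py
```

```text
top plate [0.461  0.3213 0.2217] FL [0.4147 0.2542] FS [0.5404 0.2792] PL [0.3959 0.3374] PS [0.5129 0.3638]
side plate [0.4637 0.3248 0.2253] FL [0.4144 0.2618] FS [0.5391 0.2864] PL [0.3985 0.3406] PS [0.5155 0.3674]
both plate [0.4636 0.3239 0.2258] FL [0.4145 0.2616] FS [0.5392 0.2862] PL [0.3984 0.3397] PS [0.5154 0.3665]
crate [ 0.4756 -0.3875  0.0378]
a1 [[0.4294, 0.018], [0.4308, 0.0269], [0.4319, 0.0216]]
a2 [[0.5386, 0.0518], [0.5405, 0.0576], [0.5409, 0.0538]]
w1 [[0.4318, 0.1163], [0.4282, 0.129], [0.4275, 0.1119]]
w2 [[0.611, 0.1063], [0.6071, 0.1194], [0.6075, 0.1187]]
```

```bash
cat > ov.py <<'E'
from h import *
def overlay(pic,items,name,crop,s=4):
    f=cv2.resize(cv2.cvtColor(pic["frame"],cv2.COLOR_RGB2BGR),None,fx=s,fy=s,interpolation=cv2.INTER_CUBIC)
    for P,col in items:
        uv=cv2.projectPoints(P,np.array(pic["rvec"],float),np.array(pic["tvec"],float),np.array(pic["K"],float),None)[0][:,0]
        cv2.polylines(f,[np.int32((uv+.5)*s)],False,col,1)
    x,y,w,h=[int(v*s) for v in crop]; cv2.imwrite("pics/"+name+".png",f[y:y+h,x:x+w])
E
python3 - <<'E'
from ov import *
t=bot.grab_frame("top"); s=bot.grab_frame("side")
q=[.4636,.3239,.2258]
it=[(xf(C,q),(0,0,255)) for C,_ in PLATE]+[(circ(.4145,.2542,.032,.020),(0,255,0)),(circ(.5404,.2792,.025,.020),(0,255,0))]
it+=[(xf(C,[.4756,-.3875,.0378]),(0,0,255)) for C,_ in CR]
for x,y,r,h,rc,H in((.4294,.018,.017,.067,.01,.078),(.5386,.0518,.017,.067,.01,.078),(.4318,.1163,.0165,.056,.0095,.066),(.611,.1063,.0165,.056,.0095,.066)):
    it+=[(circ(x,y,r,h),(255,0,0)),(circ(x,y,rc,H),(0,255,255))]
overlay(t,it,"ovt",(145,220,165,115)); overlay(s,it,"ovs",(220,240,150,160))
a=cv2.imread("pics/ovt.png"); overlay(t,it,"ovc",(405,235,60,60)); b=cv2.imread("pics/ovc.png")
S=cv2.imread("pics/ovs.png")
H=np.zeros((600,800,3),np.uint8); H[:460,:660]=a; H[360:600,560:800]=b; cv2.imwrite("pics/ovA.png",H); cv2.imwrite("pics/ovB.png",S[:600])
E
```

```text
(no output)
```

View pics/ovA.png

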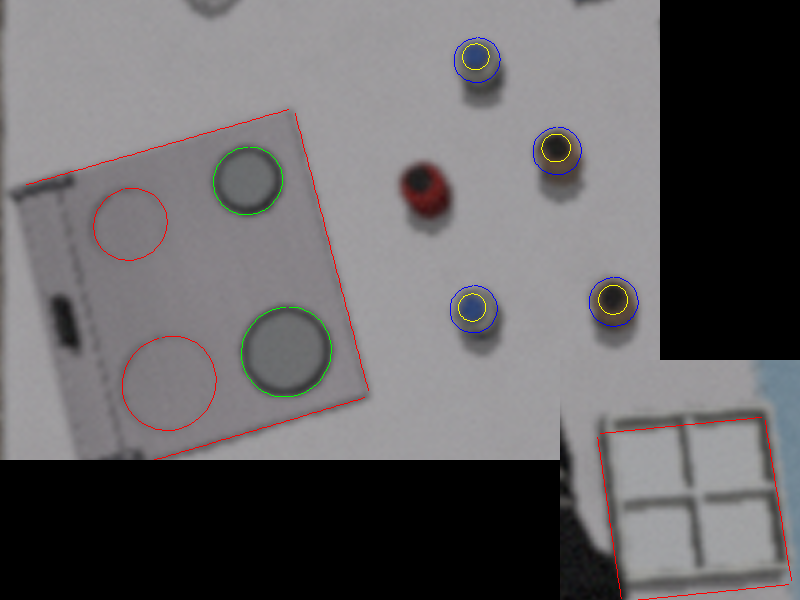

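View pics/ovB.png

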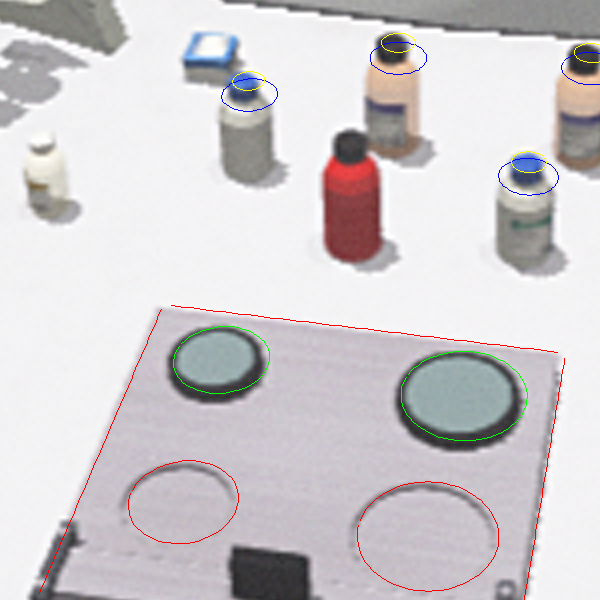

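The overlays match to about 1 px. The crate fit is poor, so I'll refit it later. The bottle and filter circles line up. Now I'll add a move planner and set out for the large filter.

```bash
cat >> h.py <<'E'
from scipy.spatial.transform import Rotation as Ro
def plan(x,y,zg,ydir=None):
    """numbers for: turn about tool z first, then tool-frame shift (cm). zg = height of grasp point"""
    o=bot.observe(); R=Ro.from_euler("xyz",o["tool_rot"]).as_matrix(); p=np.array(o["position"])
    cur=np.arctan2(R[1,1],R[0,1]); turn=0
    if ydir is not None: turn=-((ydir-cur+np.pi/2)%np.pi-np.pi/2)
    R2=R@Ro.from_rotvec([0,0,turn]).as_matrix()
    g=p+R[:,2]*bot.grip_point_offset
    d=R2.T@(np.array([x,y,zg])-g)*100
    print("t",round(float(o["clock"]),2),"g",np.round(g,4),"ydir",round(float(cur),4),"tilt",np.round(R[:2,2],4),"TURN",round(turn,4),"SHIFT",np.round(d,2),"q7",np.round(o["qpos"][6],2),"w",round(float(o["grip_width"]),4),"F",np.round(o["force"],1))
def hull(x,y,r,z0,z1,pic):
    P=np.vstack([circ(x,y,r,z0),circ(x,y,r,z1)])
    uv=cv2.projectPoints(P,np.array(pic["rvec"],float),np.array(pic["tvec"],float),np.array(pic["K"],float),None)[0]
    return cv2.convexHull(np.float32(uv))[:,0]
def disc(pic,G,x0,r,z0=.012,rng=.012):
    from types import SimpleNamespace
    def f(q):
        h=hull(*q,r,z0,z0+.008,pic); t=np.roll(h,-1,0)-h; n=np.stack([-t[:,1],t[:,0]],1); L=np.linalg.norm(n,axis=1)+1e-9; m=h+t/2; n=n/L[:,None]
        v=0
        for c in range(3):
            a=[map_coordinates(g[...,c],[m[:,1],m[:,0]],order=1,mode="nearest") for g in G]; v=v+(a[0]*n[:,0]+a[1]*n[:,1])
        return -abs((v*L).sum()/L.sum())
    r0=np.random.default_rng(0); x0=np.array(x0)
    c=min([x0]+[x0+rng*r0.uniform(-1,1,2) for _ in range(200)],key=f)
    return minimize(f,c,method="Nelder-Mead",options=dict(initial_simplex=np.vstack([c,c+[.002,0],c+[0,.002]]))).x
E
python3 - <<'E'
from h import *
V=views("top","side")
for p,G in V:
    print("FL",np.round(disc(p,G,(.415,.256),.032),4),"FS",np.round(disc(p,G,(.54,.28),.025),4))
plan(.415,.256,.10,1.796)
E
```

```text
FL [0.4152 0.2548] FS [0.5413 0.2799]
FL [0.4174 0.2541] FS [0.5441 0.2794]
t 1.9 g [0.1672 0.6022 0.25  ] ydir 1.3001 tilt [ 0.     -0.0001] TURN -0.4959 SHIFT [-16.42 -39.28  15.  ] q7 -0.11 w 0.0852 F [ 1.1 -0.2  0.5]
```

Emit:
arm_command --deltas '[[[0, 0, 0.5], [0, 0, -0.124], 8.5], [[0, 0, 0.5], [0, 0, -0.124], 8.5], [[0, 0, 0.5], [0, 0, -0.124], 8.5], [[0, 0, 0.5], [0, 0, -0.124], 8.5], [[-1.25, -3.0, 1.0], [0, 0, 0], 8.5], [[-1.25, -3.0, 1.0], [0, 0, 0], 8.5], [[-1.25, -3.0, 1.0], [0, 0, 0], 8.5], [[-1.25, -3.0, 1.0], [0, 0, 0], 8.5], [[-1.25, -3.0, 1.0], [0, 0, 0], 8.5], [[-1.25, -3.0, 1.0], [0, 0, 0], 8.5], [[-1.25, -3.0, 1.0], [0, 0, 0], 8.5], [[-1.25, -3.0, 1.0], [0, 0, 0], 8.5], [[-1.25, -3.0, 1.0], [0, 0, 0], 8.5], [[-1.25, -3.0, 1.0], [0, 0, 0], 8.5], [[-1.25, -3.0, 1.0], [0, 0, 0], 8.5], [[-1.25, -3.0, 1.0], [0, 0, 0], 8.5], [[-1.4, -3.3, 1.0], [0, 0, 0], 8.5], [[0, 0, 0], [0, 0, 0], 8.5], [[0, 0, 0], [0, 0, 0], 8.5]]' --newtons 20

```text
clock: 3.8
position: [0.4151, 0.2554, 0.2546]
tool_rot: [-3.142, -0.0, -2.918]
force: [-0.1, -0.0, -0.1]
grip_width: 0.085
finger_force: 0.0
```

```bash
python3 -c "
from h import *
plan(.416,.2545,.03,1.796)"
```

```text
t 3.8 g [0.4151 0.2553 0.0999] ydir 1.7943 tilt [-0.0002 -0.0001] TURN -0.0017 SHIFT [-0.07 -0.1   6.99] q7 1.0 w 0.085 F [-0.1 -0.  -0.1]
```

Emit:
arm_command --deltas '[[[-0.07, -0.1, 1.5], [0, 0, 0], 7.4], [[0, 0, 1.5], [0, 0, 0], 7.4], [[0, 0, 1.5], [0, 0, 0], 7.4], [[0, 0, 1.0], [0, 0, 0], 7.4], [[0, 0, 0.8], [0, 0, 0], 7.4], [[0, 0, 0.1], [0, 0, 0], 7.4], [[0, 0, 0], [0, 0, 0], 7.4], [[0, 0, 0], [0, 0, 0], 7.4]]'

```text
clock: 4.6
position: [0.4158, 0.2551, 0.1912]
tool_rot: [3.141, 0.001, -2.916]
force: [0.2, 0.6, -0.6]
grip_width: 0.0744
finger_force: 0.0
```

Run:
```python
from h import *
plan(.416,.2545,.03,1.796)
p=bot.grab_frame("side"); save(p,"s2",(240,230,160,160),4)
```

```text
t 4.6 g [0.4159 0.2552 0.0365] ydir 1.796 tilt [0.0006 0.0004] TURN 0.0 SHIFT [ 0.01 -0.07  0.65] q7 0.98 w 0.0744 F [ 0.2  0.6 -0.6]
```

View pics/s2.png

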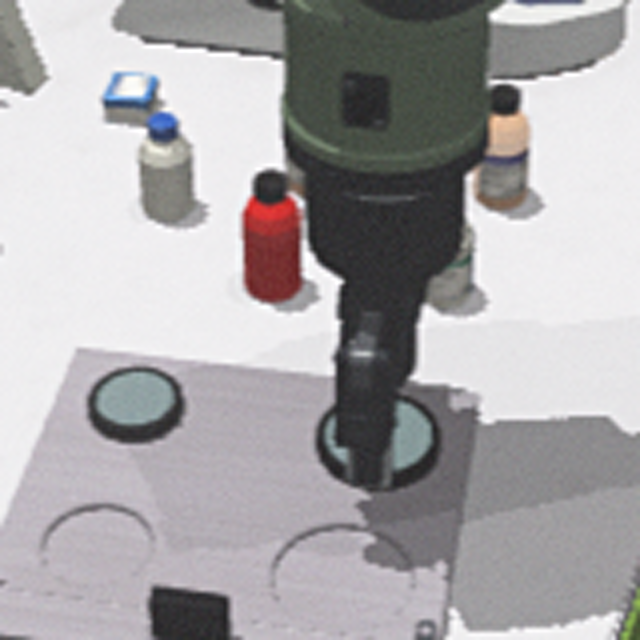

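The near fingertip straddles the disc's front rim at about crop (370,480) and is still slightly above the plate. I'll lower it while checking force.

Emit:
arm_command --deltas '[[[0, -0.03, 0.2], [0, 0, 0], 7.4], [[0, 0, 0.15], [0, 0, 0], 7.4], [[0, 0, 0.1], [0, 0, 0], 7.4], [[0, 0, 0], [0, 0, 0], 7.4]]'

```text
clock: 5.05
position: [0.4157, 0.2546, 0.1861]
tool_rot: [-3.142, -0.0, -2.917]
force: [0.0, 0.3, 0.5]
grip_width: 0.0743
finger_force: 0.0
```

Emit:
arm_command --deltas '[[[0, 0, 0.15], [0, 0, 0], 7.4], [[0, 0, 0.15], [0, 0, 0], 7.4], [[0, 0, 0], [0, 0, 0], 7.4], [[0, 0, 0], [0, 0, 0], 7.4]]'

```text
clock: 5.45
position: [0.4158, 0.2546, 0.1831]
tool_rot: [-3.142, -0.0, -2.916]
force: [0.9, -0.9, 0.2]
grip_width: 0.0741
finger_force: 0.0
```

Emit:
arm_command --deltas '[[[0, 0, 0.1], [0, 0, 0], 7.4], [[0, 0, 0.1], [0, 0, 0], 7.4], [[0, 0, 0], [0, 0, 0], 7.4]]'

```text
clock: 5.75
position: [0.4158, 0.2546, 0.1811]
tool_rot: [-3.142, -0.0, -2.916]
force: [0.1, -0.1, -0.2]
grip_width: 0.0738
finger_force: 0.0
```

Emit:
arm_command --deltas '[[[0, 0, 0.1], [0, 0, 0], 7.4], [[0, 0, 0.1], [0, 0, 0], 7.4], [[0, 0, 0], [0, 0, 0], 7.4]]'

```text
clock: 6.05
position: [0.4157, 0.2546, 0.1791]
tool_rot: [-3.142, -0.0, -2.916]
force: [-0.2, -0.8, -0.6]
grip_width: 0.0744
finger_force: 0.0
```

Emit:
arm_command --deltas '[[[0, 0, -0.08], [0, 0, 0], 6.2], [[0, 0, 0], [0, 0, 0], 6.2], [[0, 0, 0], [0, 0, 0], 6.2], [[0, 0, 0], [0, 0, 0], 6.2], [[0, 0, 0], [0, 0, 0], 6.2]]' --newtons 20

```text
clock: 6.55
position: [0.4158, 0.2546, 0.1801]
tool_rot: [-3.142, 0.0, -2.916]
force: [-0.3, -0.9, 4.2]
grip_width: 0.063
finger_force: 22.4
```

Emit:
arm_command --deltas '[[[0, 0, 0], [0, 0, 0], 7.8], [[0, 0, -0.2], [0, 0, 0], 7.8], [[0, 0, 0], [0, 0, 0], 7.8], [[0, 0, 0], [0, 0, 0.143], 7.8], [[0, 0, 0], [0, 0, 0.143], 7.8], [[0, 0, 0], [0, 0, 0.143], 7.8], [[0, 0, 0], [0, 0, 0.143], 7.8], [[0, 0, 0], [0, 0, 0.143], 7.8], [[0, 0, 0], [0, 0, 0.143], 7.8], [[0, 0, 0], [0, 0, 0.143], 7.8], [[0, 0, 0], [0, 0, 0.143], 7.8], [[0, 0, 0], [0, 0, 0.143], 7.8], [[0, 0, 0], [0, 0, 0.143], 7.8], [[0, 0, 0], [0, 0, 0.143], 7.8], [[0, 0, 0.17], [0, 0, 0], 7.0], [[0, 0, 0], [0, 0, 0], 6.2], [[0, 0, 0], [0, 0, 0], 6.2], [[0, 0, 0], [0, 0, 0], 6.2], [[0, 0, 0], [0, 0, 0], 6.2]]'

```text
clock: 8.45
position: [0.4158, 0.2546, 0.1803]
tool_rot: [-3.142, -0.0, 1.796]
force: [-1.1, 1.2, 2.3]
grip_width: 0.0628
finger_force: 21.4
```

Run:
```python
from h import *
V=views("top","side")
plan(.4158,.2546,.0254,.2250)
for p,G in V: print("FL",np.round(disc(p,G,(.4158,.2546),.032,rng=.006),4))
for vs in(V[:1],V[1:],V):
    q,s=fit(PLATE,vs,(.463,.3232,.2245),(.004,.004,.03)); print(np.round(q,4),"PL",np.round(toworld(q,-.06,.03),4),"PS",np.round(toworld(q,.06,.03),4))
```

```text
t 8.55 g [0.4158 0.2547 0.0256] ydir 0.2239 tilt [0.     0.0002] TURN -0.0011 SHIFT [-0.01 -0.    0.02] q7 -0.01 w 0.0626 F [-0.9  1.6  3. ]
FL [0.4117 0.2523]
FL [0.4156 0.2527]
[0.4636 0.322  0.2203] PL [0.3985 0.3381] PS [0.5156 0.3643]
[0.4664 0.3257 0.2231] PL [0.4012 0.3417] PS [0.5183 0.3682]
[0.4663 0.325  0.226 ] PL [0.4011 0.3408] PS [0.5181 0.3677]
```

Emit:
arm_command --deltas '[[[0.36, 0.02, -0.05], [0, 0, 0], 6.2], [[0.7, 0.02, 0], [0, 0, 0], 6.2], [[0.8, 0.02, 0], [0, 0, 0], 6.2], [[0.8, 0.02, 0], [0, 0, 0], 6.2], [[0.8, 0.02, 0], [0, 0, 0], 6.2], [[0.8, 0.02, 0], [0, 0, 0], 6.2], [[0.8, 0.02, 0], [0, 0, 0], 6.2], [[0.8, 0.02, 0], [0, 0, 0], 6.2], [[0.8, 0.02, 0], [0, 0, 0], 6.2], [[0.8, 0.02, 0], [0, 0, 0], 6.2], [[0.7, 0.03, 0], [0, 0, 0], 6.2], [[0.5, 0.03, 0], [0, 0, 0], 6.2], [[0, 0, 0], [0, 0, 0], 6.2], [[0, 0, 0], [0, 0, 0], 6.2]]'

```text
clock: 9.95
position: [0.3992, 0.3395, 0.1808]
tool_rot: [-3.142, 0.0, 1.794]
force: [0.1, -0.7, -1.0]
grip_width: 0.0629
finger_force: 22.1
```

Run:
```python
from ov import *
p=bot.grab_frame("side"); plan(.399,.3397,.0254,.2250)
q=[.4637,.3243,.2252]
overlay(p,[(xf(PLATE[3][0],q),(0,0,255)),(circ(.399,.3397,.032,.0205),(0,255,0))],"s3",(240,270,150,120),5)
```

```text
t 10.0 g [0.3993 0.3393 0.0261] ydir 0.2226 tilt [-0.     -0.0003] TURN -0.0024 SHIFT [ 0.05 -0.02  0.07] q7 -0.15 w 0.0625 F [ 0.5 -0.8 -0.8]
```

View pics/s3.png

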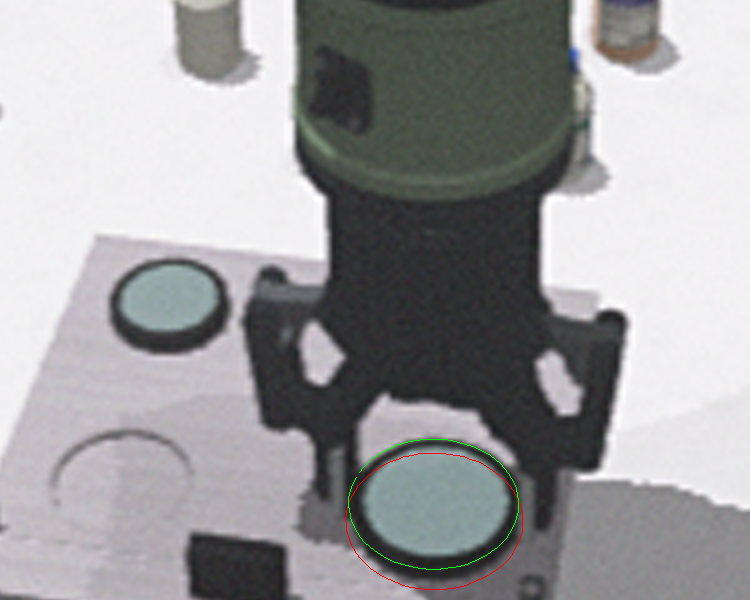

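The disc is held with its centre near crop (436,503), and it lines up with the pocket fit to about 1 mm. I'll release it.

Emit:
arm_command --deltas '[[[0, 0, 0.03], [0, 0, 0], 7.0], [[0, 0, 0], [0, 0, 0], 7.0], [[0, 0, 0], [0, 0, 0], 7.0], [[0, 0, 0], [0, 0, 0], 7.0]]'

```text
clock: 10.4
position: [0.3992, 0.3396, 0.1805]
tool_rot: [-3.142, 0.0, 1.794]
force: [-0.7, -0.4, -0.6]
grip_width: 0.0699
finger_force: 0.0
```

Run:
```python
from ov import *
p=bot.grab_frame("side"); g=grads(p)
def sc(z,xy):
    h=[]
    return disc(p,g,xy,.032,z0=z,rng=.005)
print(sc(.012,(.399,.34)),sc(.008,(.399,.34)))
q=[.4637,.3243,.2252]
overlay(p,[(circ(.399,.3397,.032,.0205),(0,255,0)),(circ(.399,.3397,.032,.016),(255,0,0))],"s4",(270,330,100,70),6)
```

```text
[0.39825259 0.33899745] [0.3996989  0.33559345]
```

View pics/s4.png

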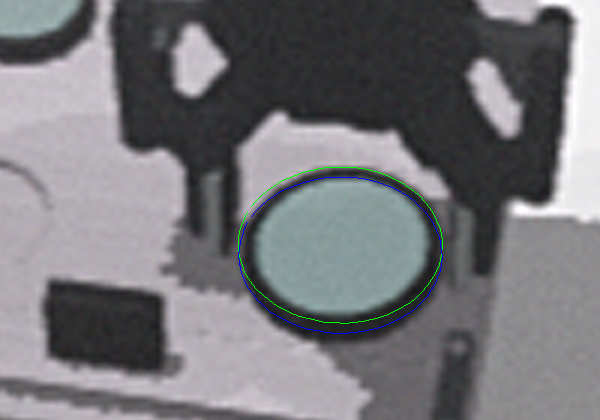

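The disc still shows its full-height rim, so it hasn't dropped. I'll press lightly on its top with closed fingertips and work it in.

Emit:
arm_command --deltas '[[[0, 0, -1.5], [0, 0, 0], 7.4], [[0, 0, -1.5], [0, 0, 0], 4.0], [[0, 0, -1.0], [0, 0, 0], 0.2], [[0, 0, 0], [0, 0, 0], 0.2], [[0, 0, 0], [0, 0, 0], 0.2], [[0, 0, 0], [0, 0, 0], 0.2], [[0, 0, 0], [0, 0, 0], 0.2], [[0, 0, 1.2], [0, 0, 0], 0.2], [[0, 0, 1.2], [0, 0, 0], 0.2], [[0, 0, 0.2], [0, 0, 0], 0.2], [[0, 0, 0], [0, 0, 0], 0.2]]'

```text
clock: 11.55
position: [0.3991, 0.3394, 0.1936]
tool_rot: [-3.14, 0.001, 1.794]
force: [0.2, 0.2, -0.2]
grip_width: 0.0016
finger_force: 0.0
```

Emit:
arm_command --deltas '[[[0, 0, 0.1], [0, 0, 0], 0.2], [[0, 0, 0.05], [0, 0, 0], 0.2], [[0, 0, 0], [0, 0, 0], 0.2]]'

```text
clock: 11.85
position: [0.3992, 0.3397, 0.1931]
tool_rot: [3.141, -0.0, 1.794]
force: [0.7, -0.1, -0.6]
grip_width: 0.0018
finger_force: 0.0
```

Emit:
arm_command --deltas '[[[0, 0, 0.1], [0, 0, 0], 0.2], [[0, 0, 0], [0, 0, 0], 0.2], [[0, 0, 0], [0, 0, 0], 0.2]]'

```text
clock: 12.15
position: [0.3992, 0.3397, 0.1923]
tool_rot: [3.141, -0.0, 1.794]
force: [-1.1, -0.4, 6.0]
grip_width: 0.002
finger_force: 3.0
```

Emit:
arm_command --deltas '[[[0, 0, 0.1], [0, 0, 0], 0.2], [[0, 0, 0], [0, 0, 0], 0.2], [[0, 0, 0], [0, 0, 0], 0.2]]'

```text
clock: 12.45
position: [0.3993, 0.3397, 0.1918]
tool_rot: [3.141, -0.001, 1.794]
force: [-3.7, -1.7, 20.9]
grip_width: 0.0021
finger_force: 10.1
```

Contact came at full height (TCP 0.1925), so the disc is undropped. I'll ease off to about 8 N and drag it toward the pocket (+y).

Emit:
arm_command --deltas '[[[0, 0, -0.06], [0, 0, 0], 0.2], [[0.05, 0, 0], [0, 0, 0], 0.2], [[0.05, 0, 0], [0, 0, 0], 0.2], [[0.05, 0, 0], [0, 0, 0], 0.2], [[0, 0, 0], [0, 0, 0], 0.2], [[0, 0, 0], [0, 0, 0], 0.2]]'

```text
clock: 13.05
position: [0.3991, 0.341, 0.1919]
tool_rot: [3.141, -0.0, 1.793]
force: [1.0, -1.9, 6.4]
grip_width: 0.0019
finger_force: 3.1
```

Emit:
arm_command --deltas '[[[0.05, 0, 0], [0, 0, 0], 0.2], [[0.05, 0, 0], [0, 0, 0], 0.2], [[0, 0, 0], [0, 0, 0], 0.2], [[0, 0, 0], [0, 0, 0], 0.2]]'

```text
clock: 13.45
position: [0.3989, 0.3419, 0.1918]
tool_rot: [3.141, 0.0, 1.793]
force: [1.4, -2.7, 6.4]
grip_width: 0.002
finger_force: 2.9
```

Run:
```python
from ov import *
V=views("top","side")
for p,g in V: print(np.round(disc(p,g,(.399,.341),.032,z0=.012,rng=.005),4))
p=V[1][0]
q=[.4637,.3248,.2253]
overlay(p,[(xf(PLATE[3][0],q),(0,0,255)),(xf(PLATE[4][0],q),(0,0,255))]+[(xf(C,q),(0,255,255)) for C,_ in PLATE[:3]],"s5",(225,300,150,110),5)
```

```text
[0.3966 0.3385]
[0.3981 0.3423]
```

View pics/s5.png

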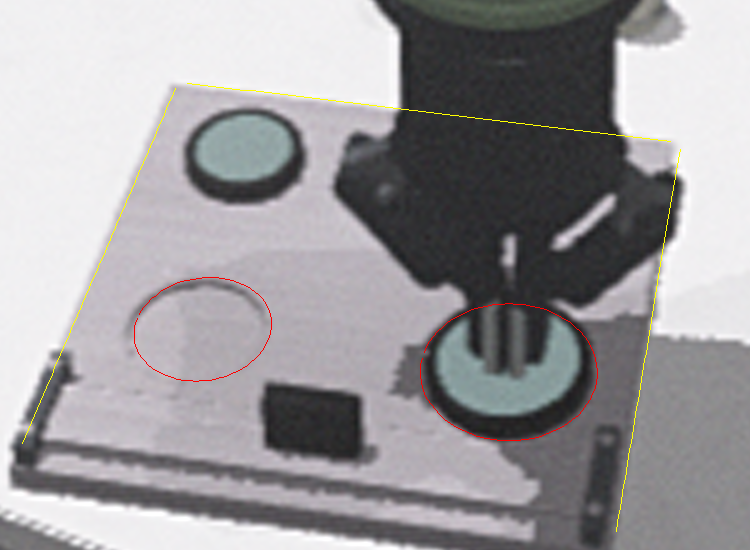

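The disc nearly fills the projected pocket ring. The small pocket's real arc sits about 1 px left of the fit, so the pocket is really about 1.5 mm further in +x. I'll drag it that way.

Emit:
arm_command --deltas '[[[0, 0.05, 0], [0, 0, 0], 0.2], [[0, 0.05, 0], [0, 0, 0], 0.2], [[0, 0.05, 0], [0, 0, 0], 0.2], [[0, 0, 0], [0, 0, 0], 0.2], [[0, 0, 0], [0, 0, 0], 0.2]]'

```text
clock: 14.05
position: [0.4, 0.3425, 0.1915]
tool_rot: [-3.142, -0.0, 1.794]
force: [-0.0, 0.7, -0.3]
grip_width: 0.0018
finger_force: 0.0
```

Emit:
arm_command --deltas '[[[-0.05, 0.0, 0], [0, 0, 0], 0.2], [[-0.05, 0.0, 0], [0, 0, 0], 0.2], [[-0.05, 0, 0], [0, 0, 0], 0.2], [[0, 0, 0], [0, 0, 0], 0.2], [[0, 0, 0], [0, 0, 0], 0.2]]'

```text
clock: 14.55
position: [0.4004, 0.341, 0.1916]
tool_rot: [-3.142, 0.0, 1.794]
force: [0.7, -0.5, 0.1]
grip_width: 0.002
finger_force: 0.0
```

The contact force vanished, which suggests it dropped. I'll lower to confirm.

Emit:
arm_command --deltas '[[[0, 0, 0.1], [0, 0, 0], 0.2], [[0, 0, 0.1], [0, 0, 0], 0.2], [[0, 0, 0.05], [0, 0, 0], 0.2], [[0, 0, 0], [0, 0, 0], 0.2]]'

```text
clock: 14.95
position: [0.4005, 0.341, 0.1895]
tool_rot: [-3.142, -0.0, 1.794]
force: [-3.4, -2.4, 14.7]
grip_width: 0.002
finger_force: 7.3
```

Emit:
arm_command --deltas '[[[0, 0, 0.1], [0, 0, 0], 0.2], [[0, 0, 0.05], [0, 0, 0], 0.2], [[0, 0, 0], [0, 0, 0], 0.2]]'

```text
clock: 15.25
position: [0.4006, 0.3408, 0.1894]
tool_rot: [3.141, -0.001, 1.793]
force: [-10.3, -6.9, 50.8]
grip_width: 0.0024
finger_force: 25.5
```

Emit:
arm_command --deltas '[[[0, 0, -0.3], [0, 0, 0], 0.2], [[0, 0, -1.5], [0, 0, 0], 0.2], [[0, 0, -2.5], [0, 0, 0], 2], [[-1.5, 0, -2.5], [0, 0, 0], 5], [[-3, 0, -1], [0, 0, 0], 8], [[-3, 0, 0], [0, 0, 0], 8], [[-3, 0, 0], [0, 0, 0], 8], [[-3, 0, 0], [0, 0, 0], 8], [[0, 0, 0], [0, 0, 0], 8]]'

```text
clock: 16.15
position: [0.431, 0.2058, 0.2665]
tool_rot: [3.141, 0.001, 1.789]
force: [0.1, 1.3, 0.6]
grip_width: 0.08
finger_force: 0.0
```

Run:
```python
from ov import *
V=views("top","side")
for p,g in V: print(np.round(disc(p,g,(.399,.341),.032,z0=.012,rng=.005),4),np.round(disc(p,g,(.399,.341),.032,z0=.008,rng=.005),4),"FS",np.round(disc(p,g,(.541,.28),.025),4))
plan(.4,.341,.1)
p=V[1][0]
overlay(p,[],"s6",(225,300,150,110),5)
```

```text
[0.3908 0.3371] [0.3913 0.3384] FS [0.5492 0.2825]
[0.3981 0.3434] [0.3996 0.3402] FS [0.5441 0.2794]
t 16.25 g [0.4305 0.2092 0.1115] ydir 0.2217 tilt [0.0003 0.0005] TURN 0 SHIFT [13.53 -0.08  1.15] q7 0.03 w 0.0799 F [-0.2  1.3  0.5]
```

View pics/s6.png

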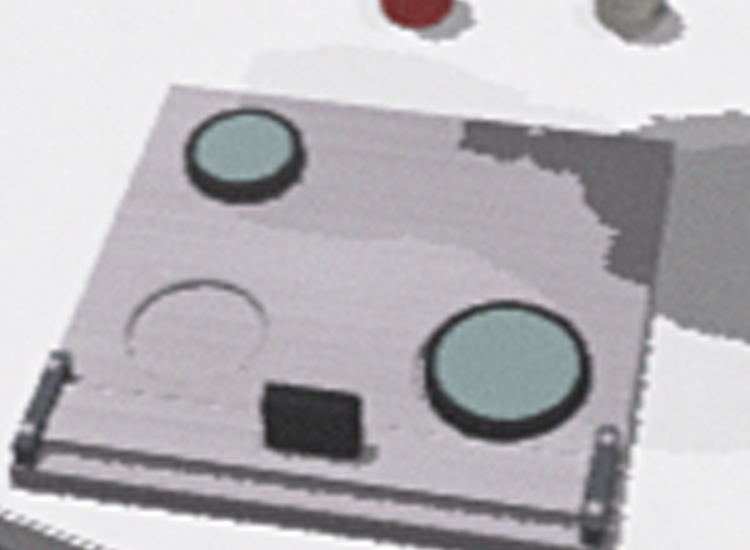

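```bash
cat >> h.py <<'E'
def disch(pic,G,x0,r,rng=.005):
    """fit disc silhouette standing h proud of plate top"""
    def f(q):
        h=hull(q[0],q[1],r,.012,.012+q[2],pic); t=np.roll(h,-1,0)-h; n=np.stack([-t[:,1],t[:,0]],1); L=np.linalg.norm(n,axis=1)+1e-9; m=h+t/2; n=n/L[:,None]; v=0
        for c in range(3):
            a=[map_coordinates(g[...,c],[m[:,1],m[:,0]],order=1,mode="nearest") for g in G]; v=v+(a[0]*n[:,0]+a[1]*n[:,1])
        return -abs((v*L).sum()/L.sum())
    r0=np.random.default_rng(0); x0=np.array([*x0,.006]); R=np.array([rng,rng,.004])
    c=min([x0]+[x0+R*r0.uniform(-1,1,3) for _ in range(400)],key=f)
    m=minimize(f,c,method="Nelder-Mead",options=dict(initial_simplex=np.vstack([c]+[c+e for e in np.diag([.002,.002,.002])]))); return m.x,-m.fun
E
python3 - <<'E'
from h import *
V=views("side","top")
for p,g in V:
  for x,r in(((.399,.341),.032),((.542,.28),.025)):
    q,s=disch(p,g,x,r); print(np.round(q,4),round(s,1))
E
```

```text
[0.3983 0.343  0.0067] 113.5
[0.544  0.2795 0.0083] 100.2
[0.3907 0.3448 0.    ] 8.6
[0.5475 0.2873 0.0109] 11.0
```

The disc stands about 6.7 mm proud, against 8.3 mm for the small one, so it's partly in and tilted. I'll press again and drag it back toward -y.

```bash
python3 -c "
from h import *
plan(.3993,.3425,.06)"
```

```text
t 16.35 g [0.4302 0.2102 0.1112] ydir 0.2239 tilt [0.0001 0.0004] TURN 0 SHIFT [13.58 -0.07  5.12] q7 0.03 w 0.08 F [-0.7 -0.4 -0.1]
```

Emit:
arm_command --deltas '[[[2, 0, 0], [0, 0, 0], 3], [[3, 0, 0], [0, 0, 0], 0.2], [[3, 0, 0], [0, 0, 0], 0.2], [[3, -0.07, 0], [0, 0, 0], 0.2], [[2, 0, 1], [0, 0, 0], 0.2], [[0.58, 0, 2], [0, 0, 0], 0.2], [[0, 0, 2], [0, 0, 0], 0.2], [[0, 0, 1.6], [0, 0, 0], 0.2], [[0, 0, 0.4], [0, 0, 0], 0.2], [[0, 0, 0.2], [0, 0, 0], 0.2], [[0, 0, 0], [0, 0, 0], 0.2]]'

```text
clock: 17.45
position: [0.3996, 0.3417, 0.1938]
tool_rot: [3.141, -0.0, 1.794]
force: [0.2, 0.6, -0.4]
grip_width: 0.002
finger_force: 0.0
```

Emit:
arm_command --deltas '[[[0, 0, 0.1], [0, 0, 0], 0.2], [[0, 0, 0.05], [0, 0, 0], 0.2], [[0, 0, 0], [0, 0, 0], 0.2]]'

```text
clock: 17.75
position: [0.3996, 0.3417, 0.1924]
tool_rot: [3.141, -0.0, 1.794]
force: [0.7, -0.5, 0.6]
grip_width: 0.0021
finger_force: 0.0
```

Emit:
arm_command --deltas '[[[0, 0, 0.05], [0, 0, 0], 0.2], [[0, 0, 0.02], [0, 0, 0], 0.2], [[0, 0, 0], [0, 0, 0], 0.2]]'

```text
clock: 18.05
position: [0.3996, 0.3416, 0.1914]
tool_rot: [3.142, 0.0, 1.794]
force: [-0.1, 0.7, 0.2]
grip_width: 0.002
finger_force: 0.0
```

Emit:
arm_command --deltas '[[[0, 0, 0.06], [0, 0, 0], 0.2], [[0, 0, 0.04], [0, 0, 0], 0.2], [[0, 0, 0], [0, 0, 0], 0.2]]'

```text
clock: 18.35
position: [0.3996, 0.3416, 0.1904]
tool_rot: [-3.142, 0.0, 1.794]
force: [0.3, 0.5, -1.0]
grip_width: 0.0022
finger_force: 0.0
```

Emit:
arm_command --deltas '[[[0, 0, 0.05], [0, 0, 0], 0.2], [[0, 0, 0], [0, 0, 0], 0.2], [[0, 0, 0], [0, 0, 0], 0.2]]'

```text
clock: 18.65
position: [0.3996, 0.3416, 0.1899]
tool_rot: [-3.142, 0.0, 1.794]
force: [-0.4, -0.2, 0.3]
grip_width: 0.0018
finger_force: 0.0
```

Emit:
arm_command --deltas '[[[0, 0, 0.05], [0, 0, 0], 0.2], [[0, 0, 0], [0, 0, 0], 0.2], [[0, 0, 0], [0, 0, 0], 0.2]]'

```text
clock: 18.95
position: [0.3996, 0.3416, 0.1896]
tool_rot: [3.141, -0.0, 1.794]
force: [-1.0, -0.6, 5.8]
grip_width: 0.0023
finger_force: 2.8
```

Emit:
arm_command --deltas '[[[0, 0, 0.05], [0, 0, 0], 0.2], [[0, 0, 0], [0, 0, 0], 0.2], [[0, 0, 0], [0, 0, 0], 0.2]]'

```text
clock: 19.25
position: [0.3996, 0.3415, 0.1895]
tool_rot: [3.141, -0.001, 1.794]
force: [-3.8, -3.2, 17.3]
grip_width: 0.0022
finger_force: 8.8
```

Emit:
arm_command --deltas '[[[-0.05, 0, 0], [0, 0, 0], 0.2], [[-0.05, 0, 0], [0, 0, 0], 0.2], [[-0.05, 0, 0], [0, 0, 0], 0.2], [[-0.05, 0, 0], [0, 0, 0], 0.2], [[0, 0, 0], [0, 0, 0], 0.2], [[0, 0, 0], [0, 0, 0], 0.2]]'

```text
clock: 19.85
position: [0.3999, 0.3407, 0.1896]
tool_rot: [3.141, -0.002, 1.795]
force: [-3.8, 5.0, 12.6]
grip_width: 0.0023
finger_force: 6.5
```

Emit:
arm_command --deltas '[[[0, 0.05, 0], [0, 0, 0], 0.2], [[0, 0.05, 0], [0, 0, 0], 0.2], [[0, 0.05, 0], [0, 0, 0], 0.2], [[0, 0, 0], [0, 0, 0], 0.2], [[0, 0, 0], [0, 0, 0], 0.2]]'

```text
clock: 20.35
position: [0.4005, 0.3409, 0.1895]
tool_rot: [-3.14, -0.002, 1.795]
force: [-11.3, 3.9, 22.1]
grip_width: 0.0021
finger_force: 10.7
```

Emit:
arm_command --deltas '[[[0, 0, -0.3], [0, 0, 0], 0.2], [[1.2, -0.15, -0.2], [0, 0, 0], 0.2], [[1.2, 0, 0], [0, 0, 0], 0.2], [[0, 0, 0.25], [0, 0, 0], 0.2], [[0, 0, 0], [0, 0, 0], 0.2], [[0, 0, 0], [0, 0, 0], 0.2]]'

```text
clock: 20.95
position: [0.3947, 0.3628, 0.1911]
tool_rot: [-3.141, 0.001, 1.794]
force: [-0.1, 0.5, 0.6]
grip_width: 0.0018
finger_force: 0.0
```

Emit:
arm_command --deltas '[[[0, 0, 0.07], [0, 0, 0], 0.2], [[0, 0, 0], [0, 0, 0], 0.2], [[0, 0, 0], [0, 0, 0], 0.2]]'

```text
clock: 21.25
position: [0.3948, 0.3629, 0.1907]
tool_rot: [3.142, 0.0, 1.793]
force: [-0.1, -0.1, -0.0]
grip_width: 0.0022
finger_force: 0.0
```

Emit:
arm_command --deltas '[[[0, 0, 0.07], [0, 0, 0], 0.2], [[0, 0, 0], [0, 0, 0], 0.2], [[0, 0, 0], [0, 0, 0], 0.2]]'

```text
clock: 21.55
position: [0.3947, 0.363, 0.19]
tool_rot: [3.142, 0.0, 1.794]
force: [-0.3, -0.3, -0.1]
grip_width: 0.002
finger_force: 0.0
```

Emit:
arm_command --deltas '[[[0, 0, 0.07], [0, 0, 0], 0.2], [[0, 0, 0], [0, 0, 0], 0.2], [[0, 0, 0], [0, 0, 0], 0.2]]'

```text
clock: 21.85
position: [0.3947, 0.3631, 0.1896]
tool_rot: [3.141, -0.0, 1.794]
force: [-1.9, -1.2, 7.7]
grip_width: 0.002
finger_force: 3.9
```

Emit:
arm_command --deltas '[[[0, 0, -0.4], [0, 0, 0], 0.2], [[-1.2, -1.1, 0], [0, 0, 0], 0.2], [[-1.1, -1.1, 0], [0, 0, 0], 0.2], [[0, 0, 0.2], [0, 0, 0], 0.2], [[0, 0, 0.14], [0, 0, 0], 0.2], [[0, 0, 0], [0, 0, 0], 0.2], [[0, 0, 0], [0, 0, 0], 0.2]]'

```text
clock: 22.55
position: [0.3785, 0.3362, 0.1899]
tool_rot: [3.141, -0.0, 1.794]
force: [-0.1, -0.3, -0.1]
grip_width: 0.002
finger_force: 0.0
```

Emit:
arm_command --deltas '[[[0, 0, 0.06], [0, 0, 0], 0.2], [[0, 0, 0], [0, 0, 0], 0.2], [[0, 0, 0], [0, 0, 0], 0.2]]'

```text
clock: 22.85
position: [0.3785, 0.336, 0.1896]
tool_rot: [3.141, -0.0, 1.794]
force: [-0.7, -0.2, 6.7]
grip_width: 0.0022
finger_force: 3.7
```

The surface is at the same height (0.1897) at the centre and at two edges, so the large filter is flat and home. Now the small filter.

Emit:
arm_command --deltas '[[[0, 0, -2], [0, 0, 0], 2], [[-2, 0, -3], [0, 0, 0], 5], [[-4, 0, -3], [0, 0, 0], 7], [[-4, 0, 0], [0, 0, 0], 7], [[-4, 0, 0], [0, 0, 0], 7], [[0, 0, 0], [0, 0, 0], 7], [[0, 0, 0], [0, 0, 0], 7]]'

```text
clock: 23.55
position: [0.4096, 0.1988, 0.2694]
tool_rot: [3.141, -0.0, 1.792]
force: [0.6, 0.1, -0.1]
grip_width: 0.07
finger_force: 0.0
```

Run:
```python
from h import *
V=views("side","top")
from scipy.optimize import minimize
p,g=V[0]
import h as H
def fx(hh,x,r):
    def f(q):
        h=hull(q[0],q[1],r,.012,.012+hh,p); t=np.roll(h,-1,0)-h; n=np.stack([-t[:,1],t[:,0]],1); L=np.linalg.norm(n,axis=1)+1e-9; m=h+t/2; n=n/L[:,None]; v=0
        for c in range(3):
            a=[map_coordinates(k[...,c],[m[:,1],m[:,0]],order=1,mode="nearest") for k in g]; v=v+(a[0]*n[:,0]+a[1]*n[:,1])
        return -abs((v*L).sum()/L.sum())
    return minimize(f,x,method="Nelder-Mead",options=dict(initial_simplex=np.array([x,(x[0]+.002,x[1]),(x[0],x[1]+.002)])))
for hh in(.004,.008): m=fx(hh,(.3995,.341),.032); print(hh,np.round(m.x,4),m.fun)
print("free",disch(p,g,(.3995,.341),.032))
m=fx(.008,(.542,.28),.025); print("FS",np.round(m.x,4),m.fun)
q,s=fit([(circ(0,0,.0265,.012),1)],V[:1],(.5165,.368),(.004,.004)); print("PS circle",q,s)
q,s=fit(PLATE[:3]+PLATE[4:],V[:1],(.4637,.3248,.2253),(.004,.004,.03)); print("plate",q,s,toworld(q,.06,.03),toworld(q,-.06,.03))
plan(.544,.2795,.06,1.796)
```

```text
0.004 [0.3992 0.3416] -105.37275561829824
0.008 [0.3985 0.3433] -114.09363644741784
free (array([0.39863569, 0.34309386, 0.00745371]), np.float64(114.51874772231605))
FS [0.5441 0.2794] -102.4713207524621
PS circle [0.51903073 0.36756794] 22.45199405260363
plate [0.46380663 0.32501847 0.22699123] 170.94724822367664 [0.51551609 0.36775172] [0.39859434 0.34074609]
t 23.65 g [0.4092 0.2001 0.1145] ydir 0.2239 tilt [0.     0.0003] TURN 1.5695 SHIFT [14.91 -4.72  5.46] q7 0.02 w 0.0698 F [-0.3  0.7 -1.4]
```

Emit:
arm_command --deltas '[[[0, 0, 0], [0, 0, -0.143], 6.2], [[0, 0, 0], [0, 0, -0.143], 6.2], [[0, 0, 0], [0, 0, -0.143], 6.2], [[0, 0, 0], [0, 0, -0.143], 6.2], [[0, 0, 0], [0, 0, -0.143], 6.2], [[0, 0, 0], [0, 0, -0.143], 6.2], [[0, 0, 0], [0, 0, -0.143], 6.2], [[0, 0, 0], [0, 0, -0.143], 6.2], [[0, 0, 0], [0, 0, -0.143], 6.2], [[0, 0, 0], [0, 0, -0.143], 6.2], [[0, 0, 0], [0, 0, -0.142], 6.2], [[-2.9, 0.9, 0.5], [0, 0, 0], 6.2], [[-2.9, 0.9, 1], [0, 0, 0], 6.2], [[-2.9, 1.0, 1], [0, 0, 0], 6.2], [[-3.0, 1.0, 2], [0, 0, 0], 6.2], [[-3.08, 1.01, 2], [0, 0, 0], 6.2], [[0, 0, 0.6], [0, 0, 0], 6.2], [[0, 0, 0], [0, 0, 0], 6.2], [[0, 0, 0], [0, 0, 0], 6.2]]'

```text
clock: 25.55
position: [0.5419, 0.2793, 0.1984]
tool_rot: [-3.141, -0.001, -2.916]
force: [-1.1, 0.4, -0.1]
grip_width: 0.0623
finger_force: 0.0
```

Run:
```python
from h import *
plan(.5427,.2797,.0283,1.796)
V=views("side"); print(disch(*V[0],(.544,.2795),.025))
```

```text
t 25.55 g [0.5418 0.2793 0.0437] ydir 1.7959 tilt [-0.0007 -0.0004] TURN -0.0001 SHIFT [-0.1   0.02  1.54] q7 1.19 w 0.0623 F [-1.1  0.4 -0.1]
(array([0.54441735, 0.27912635, 0.01407873]), np.float64(56.81125826043396))
```

Emit:
arm_command --deltas '[[[-0.1, 0.02, 0.5], [0, 0, 0], 6.2], [[0, 0, 0.6], [0, 0, 0], 6.2], [[0, 0, 0.35], [0, 0, 0], 6.2], [[0, 0, 0.07], [0, 0, 0], 6.2], [[0, 0, 0], [0, 0, 0], 4.8], [[0, 0, 0], [0, 0, 0], 4.8], [[0, 0, 0], [0, 0, 0], 4.8], [[0, 0, 0], [0, 0, 0], 4.8], [[0, 0, 0], [0, 0, 0], 4.8]]'

```text
clock: 26.5
position: [0.5437, 0.2794, 0.1832]
tool_rot: [3.142, 0.0, -2.917]
force: [-0.0, 0.5, 0.3]
grip_width: 0.0484
finger_force: 20.8
```

Emit:
arm_command --deltas '[[[0, 0, 0], [0, 0, 0], 6.2], [[0, 0, -0.2], [0, 0, 0], 6.2], [[0, 0, 0], [0, 0, 0], 6.2], [[0, 0, 0], [0, 0, 0.143], 6.2], [[0, 0, 0], [0, 0, 0.143], 6.2], [[0, 0, 0], [0, 0, 0.143], 6.2], [[0, 0, 0], [0, 0, 0.143], 6.2], [[0, 0, 0], [0, 0, 0.143], 6.2], [[0, 0, 0], [0, 0, 0.143], 6.2], [[0, 0, 0], [0, 0, 0.143], 6.2], [[0, 0, 0], [0, 0, 0.143], 6.2], [[0, 0, 0], [0, 0, 0.143], 6.2], [[0, 0, 0], [0, 0, 0.143], 6.2], [[0, 0, 0], [0, 0, 0.142], 6.2], [[0, 0, 0.18], [0, 0, 0], 5.4], [[0, 0, 0], [0, 0, 0], 4.8], [[0, 0, 0], [0, 0, 0], 4.8], [[0, 0, 0], [0, 0, 0], 4.8], [[0, 0, 0], [0, 0, 0], 4.8]]'

```text
clock: 28.4
position: [0.5437, 0.2792, 0.1833]
tool_rot: [-3.142, -0.0, 1.795]
force: [0.7, -0.2, 0.2]
grip_width: 0.0489
finger_force: 20.8
```

Run:
```python
from h import *
plan(.5165,.368,.0283,.225)
plan(.518,.368,.0283,.225)
```

```text
t 28.4 g [0.5437 0.2792 0.0286] ydir 0.224 tilt [-0.      0.0001] TURN -0.001 SHIFT [ 9.26 -0.67  0.03] q7 0.06 w 0.0489 F [ 0.7 -0.2  0.2]
t 28.4 g [0.5437 0.2792 0.0286] ydir 0.224 tilt [-0.      0.0001] TURN -0.001 SHIFT [ 9.23 -0.52  0.03] q7 0.06 w 0.0489 F [ 0.7 -0.2  0.2]
```

Emit:
arm_command --deltas '[[[0.4, -0.05, -0.04], [0, 0, 0], 4.8], [[0.7, -0.05, 0], [0, 0, 0], 4.8], [[0.8, -0.05, 0], [0, 0, 0], 4.8], [[0.8, -0.05, 0], [0, 0, 0], 4.8], [[0.8, -0.05, 0], [0, 0, 0], 4.8], [[0.8, -0.05, 0], [0, 0, 0], 4.8], [[0.8, -0.05, 0], [0, 0, 0], 4.8], [[0.8, -0.05, 0], [0, 0, 0], 4.8], [[0.8, -0.05, 0], [0, 0, 0], 4.8], [[0.8, -0.05, 0], [0, 0, 0], 4.8], [[0.8, -0.05, 0], [0, 0, 0], 4.8], [[0.6, -0.04, 0], [0, 0, 0], 4.8], [[0.35, -0.03, 0], [0, 0, 0], 4.8], [[0, 0, 0], [0, 0, 0], 4.8], [[0, 0, 0], [0, 0, 0], 4.8]]'

```text
clock: 29.9
position: [0.5172, 0.3679, 0.1837]
tool_rot: [-3.142, 0.0, 1.794]
force: [0.5, -0.6, -0.8]
grip_width: 0.0488
finger_force: 20.8
```

Run:
```python
from ov import *
plan(.517,.368,.0283,.225)
V=views("side"); print(disch(*V[0],(.517,.368),.025)); print("FL",disch(*V[0],(.399,.342),.032))
```

```text
t 29.9 g [0.5172 0.3679 0.029 ] ydir 0.2227 tilt [ 0.     -0.0003] TURN -0.0023 SHIFT [ 0.02 -0.02  0.07] q7 -0.08 w 0.0488 F [ 0.5 -0.6 -0.8]
(array([0.51867517, 0.36687128, 0.00804299]), np.float64(51.332362794804766))
FL (array([0.39849264, 0.34307238, 0.00804789]), np.float64(63.69767871942354))
```

Emit:
arm_command --deltas '[[[0, 0, 0.04], [0, 0, 0], 5.6], [[0, 0, 0], [0, 0, 0], 5.6], [[0, 0, -0.2], [0, 0, 0], 5.6], [[0, 0, -0.18], [0, 0, 0], 5.6], [[0, 0, 0], [0, 0, 0], 4.5], [[0, 0, 0], [0, 0, 0], 4.5], [[0, 0, 0], [0, 0, 0], 4.5], [[0, 0, 0], [0, 0, 0], 4.5]]'

```text
clock: 30.75
position: [0.5172, 0.3683, 0.1873]
tool_rot: [3.141, -0.0, 1.794]
force: [-1.3, 0.0, 3.9]
grip_width: 0.0451
finger_force: 2.4
```

The fingers passed over the disc, so it dropped. I'll confirm by probing from above.

Emit:
arm_command --deltas '[[[0, 0, -1.5], [0, 0, 0], 3], [[0, 0, -0.8], [0, 0, 0], 0.2], [[0, 0, 0], [0, 0, 0], 0.2], [[0, 0, 0], [0, 0, 0], 0.2], [[0, 0, 0], [0, 0, 0], 0.2], [[0, 0, 0], [0, 0, 0], 0.2], [[0, 0, 1], [0, 0, 0], 0.2], [[0, 0, 0.7], [0, 0, 0], 0.2], [[0, 0, 0.2], [0, 0, 0], 0.2], [[0, 0, 0.1], [0, 0, 0], 0.2], [[0, 0, 0], [0, 0, 0], 0.2]]'

```text
clock: 31.85
position: [0.5171, 0.3681, 0.1898]
tool_rot: [-3.141, 0.0, 1.794]
force: [0.3, -0.0, 1.1]
grip_width: 0.0023
finger_force: 0.0
```

Emit:
arm_command --deltas '[[[0, 0, 0.06], [0, 0, 0], 0.2], [[0, 0, 0], [0, 0, 0], 0.2], [[0, 0, 0], [0, 0, 0], 0.2]]'

```text
clock: 32.15
position: [0.5172, 0.3681, 0.1896]
tool_rot: [-3.142, 0.0, 1.794]
force: [-0.7, -1.4, 4.2]
grip_width: 0.0021
finger_force: 2.7
```

Emit:
arm_command --deltas '[[[-0.8, 0, -0.4], [0, 0, 0], 0.2], [[-0.8, 0, 0], [0, 0, 0], 0.2], [[0, 0, 0.2], [0, 0, 0], 0.2], [[0, 0, 0.18], [0, 0, 0], 0.2], [[0, 0, 0], [0, 0, 0], 0.2]]'

```text
clock: 32.65
position: [0.5208, 0.3524, 0.1896]
tool_rot: [-3.142, 0.0, 1.793]
force: [0.6, -2.7, 3.7]
grip_width: 0.0025
finger_force: 1.9
```

Both filters are home, flat at 0.1897. Now the keeper tab.

Emit:
arm_command --deltas '[[[0, 0, -2], [0, 0, 0], 1], [[0, 0, -3], [0, 0, 0], 3.5], [[0, 0, -1], [0, 0, -0.143], 3.5], [[0, 0, 0], [0, 0, -0.143], 3.5], [[0, 0, 0], [0, 0, -0.143], 3.5], [[0, 0, 0], [0, 0, -0.143], 3.5], [[0, 0, 0], [0, 0, -0.143], 3.5], [[0, 0, 0], [0, 0, -0.143], 3.5], [[0, 0, 0], [0, 0, -0.143], 3.5], [[0, 0, 0], [0, 0, -0.143], 3.5], [[0, 0, 0], [0, 0, -0.143], 3.5], [[0, 0, 0], [0, 0, -0.143], 3.5], [[0, 0, 0], [0, 0, -0.141], 3.5], [[1.5, 1.74, 0], [0, 0, 0], 3.5], [[1.5, 1.74, 0], [0, 0, 0], 3.5], [[1.5, 1.74, 0], [0, 0, 0], 3.5], [[1.55, 1.76, 0], [0, 0, 0], 3.5], [[0, 0, 0], [0, 0, 0], 3.5]]'

```text
clock: 34.45
position: [0.4434, 0.4098, 0.2494]
tool_rot: [3.14, -0.001, -2.914]
force: [0.5, -0.2, 0.4]
grip_width: 0.035
finger_force: 0.0
```

Run:
```python
from ov import *
plan(.4464,.4072,.0448,1.796)
q=[.4652,.3253,.2252]
p=bot.grab_frame("side"); print([(r["p"],at_z(p,r["at"],.0465)) for r in bot.mark_of("keeper_tab",p)[:2]])
T=xf(np.array([[-.018,.079,.0465],[.018,.079,.0465],[.018,.089,.0465],[-.018,.089,.0465],[-.018,.079,.0465]]),q)
overlay(p,[(T,(0,0,255)),(xf(PLATE[3][0],q),(0,0,255)),(xf(PLATE[4][0],q),(0,0,255))],"s7",(225,290,150,115),5)
```

```text
t 34.45 g [0.4431 0.41   0.0947] ydir 1.7981 tilt [-0.0017  0.001 ] TURN 0.0021 SHIFT [-0.26 -0.35  4.99] q7 0.98 w 0.035 F [ 0.5 -0.2  0.4]
[(0.9, array([0.44774672, 0.410316  , 0.0465    ])), (0.59, array([0.41221587, 0.17767795, 0.0465    ]))]
```

View pics/s7.png

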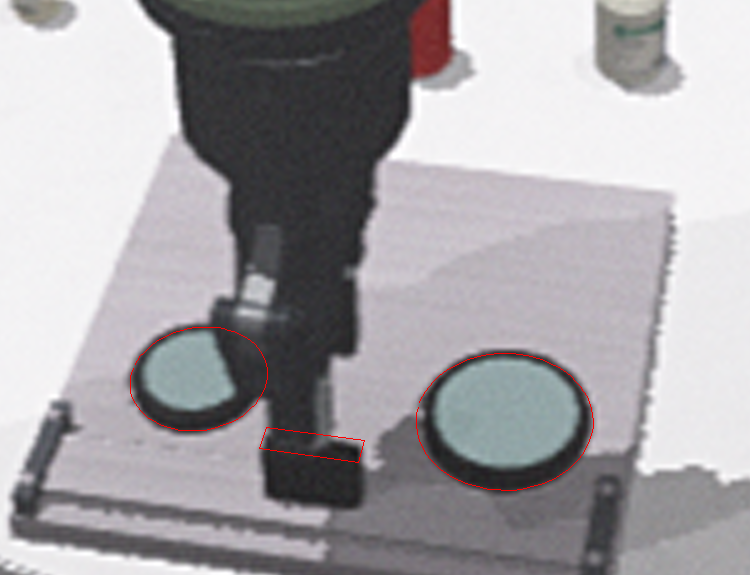

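Both discs sit inside their pocket rings. The tab's top is at about crop (313,450) and the fingers straddle it. I'll descend and pinch.

Emit:
arm_command --deltas '[[[-0.26, -0.27, 1], [0, 0, 0], 3.5], [[0, 0, 1.5], [0, 0, 0], 3.5], [[0, 0, 1.5], [0, 0, 0], 3.5], [[0, 0, 0.9], [0, 0, 0], 3.5], [[0, 0, 0], [0, 0, 0], 0.7], [[0, 0, 0], [0, 0, 0], 0.7], [[0, 0, 0], [0, 0, 0], 0.7], [[0, 0, 0], [0, 0, 0], 0.7], [[0, 0, 0], [0, 0, 0], 0.7], [[0, 0, 0], [0, 0, 0], 0.7]]'

```text
clock: 35.55
position: [0.4492, 0.4051, 0.2004]
tool_rot: [-3.141, -0.0, -2.918]
force: [1.7, 2.6, -22.9]
grip_width: 0.0092
finger_force: 21.7
```

Emit:
arm_command --deltas '[[[0, 0, 0.07], [0, 0, 0], 0.7], [[0, -0.3, 0], [0, 0, 0], 0.7], [[0, -0.4, 0], [0, 0, 0], 0.7], [[0, -0.4, 0], [0, 0, 0], 0.7], [[0, -0.4, 0], [0, 0, 0], 0.7], [[0, -0.4, 0], [0, 0, 0], 0.7], [[0, -0.3, 0], [0, 0, 0], 0.7], [[0, -0.3, 0], [0, 0, 0], 0.7], [[0, 0, 0], [0, 0, 0], 0.7]]'

```text
clock: 36.45
position: [0.4551, 0.3803, 0.2002]
tool_rot: [-3.141, -0.0, -2.919]
force: [-3.7, -3.2, -0.3]
grip_width: 0.0096
finger_force: 25.0
```

Emit:
arm_command --deltas '[[[0, -0.2, 0], [0, 0, 0], 0.7], [[0, -0.2, 0], [0, 0, 0], 0.7], [[0, -0.1, 0], [0, 0, 0], 0.7], [[0, 0, 0], [0, 0, 0], 0.7]]'

```text
clock: 36.85
position: [0.4551, 0.3788, 0.2002]
tool_rot: [3.137, 0.002, -2.916]
force: [-7.1, 17.5, -9.1]
grip_width: 0.0093
finger_force: 23.6
```

The keeper moved 27 mm onto its end stop, with the tab at plate y of about 54 mm, which means closed. I'll release and back off, heading for the bottles.

Emit:
arm_command --deltas '[[[0, 0.15, 0], [0, 0, 0], 0.7], [[0, 0, 0], [0, 0, 0], 2.5], [[0, 0, 0], [0, 0, 0], 2.5], [[0, 0, 0], [0, 0, 0], 2.5], [[0, 0, -1], [0, 0, 0], 2.5], [[0, 0, -3], [0, 0, 0], 2.5], [[0, 0, -4], [0, 0, 0], 4.5], [[0, -3, -3], [0, 0, 0], 5.5], [[0, -4, -2], [0, 0, 0], 5.5], [[0, -4, 0], [0, 0, 0], 5.5], [[0, -4, 0], [0, 0, 0], 5.5], [[0, 0, 0], [0, 0, 0], 5.5], [[0, 0, 0], [0, 0, 0], 5.5]]'

```text
clock: 38.15
position: [0.4892, 0.2304, 0.3308]
tool_rot: [3.141, 0.001, -2.92]
force: [0.3, 0.2, 0.3]
grip_width: 0.0551
finger_force: 0.0
```

Run:
```python
from ov import *
V=views("side","top")
for p,g in V:
  print("FL",np.round(disc(p,g,(.399,.342),.032,rng=.03),4),[ (round(r["p"],2),np.round(at_z(p,r["at"],.046)[:2],3)) for r in bot.mark_of("keeper_tab",p)[:1]])
for c in("bottle_a1","bottle_w1"):
  for p,g in V:
    print(c,[(round(r["p"],2),np.round(at_z(p,r["at"],0)[:2],3).tolist()) for r in bot.mark_of(c,p) if r["p"]>.3])
plan(.43,.018,.2)
save(V[0][0],"s8",(200,180,200,230),2.6)
p,g=V[1]
for z in (.032,):
  C=[(seg((a,-.0615,z),(a,.0615,z)),1) for a in(-.0615,.0615)]+[(seg((-.0615,a,z),(.0615,a,z)),1) for a in(-.0615,.0615)]+[(seg((0,-.055,z),(0,.055,z)),1),(seg((-.055,0,z),(.055,0,z)),1)]
  q,s=fit(C,[V[1]],(.488,-.392,.12),(.012,.012,.15)); print("crate",np.round(q,4),s)
overlay(p,[(xf(c,q),(0,0,255)) for c,_ in C],"c1",(395,225,80,80),7)
a=cv2.imread("pics/c1.png"); b=cv2.imread("pics/s8.png")
H=np.zeros((600,800,3),np.uint8); b=cv2.resize(b,(400,460)); H[:460,:400]=b; H[:400,400:]=cv2.resize(a,(400,400)); cv2.imwrite("pics/m8.png",H)
```

```text
FL [0.4149 0.3432] [(0.67, array([0.455, 0.38 ]))]
FL [0.418  0.3408] [(0.64, array([0.455, 0.381]))]
bottle_a1 [(0.69, [0.708, 0.184]), (0.67, [0.447, 0.01]), (0.6, [0.524, 0.152]), (0.57, [0.548, 0.041]), (0.55, [0.397, 0.338])]
bottle_a1 [(0.71, [0.517, 0.153]), (0.46, [0.542, 0.059]), (0.41, [0.427, 0.021])]
bottle_w1 [(0.83, [0.43, 0.126]), (0.39, [0.465, -0.437])]
bottle_w1 [(0.6, [0.433, 0.099]), (0.51, [0.611, 0.113])]
t 38.55 g [0.4886 0.2317 0.1752] ydir 1.7948 tilt [-0.0002 -0.0001] TURN 0 SHIFT [ 10.46 -19.53  -2.48] q7 1.26 w 0.0552 F [-0.3 -0.3  0.2]
crate [ 0.476  -0.3916  0.013 ] 233.46942602808008
```

View pics/m8.png

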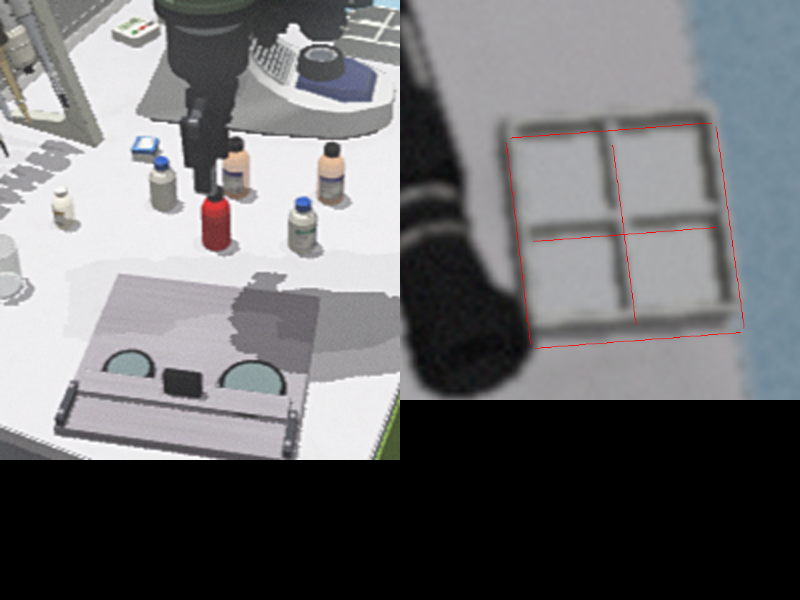

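The keeper covers both filters (tab at about (183,382)). The red bottle is at (216,220); ambers at (236,168) and (331,174); whites at (163,184) and (303,225). In the crop, the crate's real rim lies about 4 px above the red fit, so its centre is about (0.488,-0.392). Next I'll check the route past the microscope.

Run:
```python
from h import *
p=bot.grab_frame("top")
for uv in((380,311),(408,303),(420,295),(350,297)):
    print(uv,[np.round(at_z(p,uv,z),3).tolist() for z in(0,.2,.3,.4)])
V=[(p,grads(p))]
for nm,x0,r,h,rc,H in(("a1",(.43,.018),.017,.07,.01,.078),("a2",(.5395,.053),.017,.07,.01,.078),("w1",(.431,.117),.0165,.059,.0095,.066),("w2",(.610,.108),.0165,.059,.0095,.066)):
    C=[(circ(0,0,rc,H),1),(circ(0,0,r,h-.003),1)]
    print(nm,np.round(fit(C,V,x0,(.006,.006))[0],4))
plan(.43,.018,.2,1.5708)
```

```text
(380, 311) [[0.376, -0.215, 0.0], [0.359, -0.188, 0.2], [0.35, -0.175, 0.3], [0.342, -0.161, 0.4]]
(408, 303) [[0.394, -0.298, 0.0], [0.375, -0.26, 0.2], [0.365, -0.241, 0.3], [0.355, -0.222, 0.4]]
(420, 295) [[0.415, -0.335, 0.0], [0.393, -0.292, 0.2], [0.382, -0.271, 0.3], [0.37, -0.249, 0.4]]
(350, 297) [[0.422, -0.131, 0.0], [0.399, -0.116, 0.2], [0.387, -0.108, 0.3], [0.376, -0.1, 0.4]]
a1 [0.4294 0.018 ]
a2 [0.5386 0.0518]
w1 [0.4319 0.116 ]
w2 [0.611  0.1064]
t 38.6 g [0.4887 0.2315 0.1752] ydir 1.7946 tilt [-0.0001 -0.0001] TURN 0.2238 SHIFT [  5.87 -21.35  -2.47] q7 1.26 w 0.0547 F [ 0.8  0.5 -0.3]
```

Emit:
arm_command --deltas '[[[0, 0, 0], [0, 0, 0.138], 5.5], [[0, 0, 0], [0, 0, 0.138], 5.5], [[0, 0, 0], [0, 0, 0.138], 5.5], [[0, 0, 0], [0, 0, 0.138], 5.5], [[0, 0, 0], [0, 0, 0.138], 5.5], [[0, 0, 0], [0, 0, 0.138], 5.5], [[0, 0, 0], [0, 0, 0.138], 5.5], [[0, 0, 0], [0, 0, 0.138], 5.5], [[0, 0, 0], [0, 0, 0.138], 5.5], [[0, 0, 0], [0, 0, 0.138], 5.5], [[0, 0, 0], [0, 0, 0.138], 5.5], [[0, 0, 0], [0, 0, 0.138], 5.5], [[0, 0, 0], [0, 0, 0.138], 5.5], [[-3.5, -1, 0], [0, 0, 0], 5.5], [[-3.5, -1, 0], [0, 0, 0], 5.5], [[-3.5, -1, 0], [0, 0, 0], 5.5], [[-3.5, -1, 0], [0, 0, 0], 5.5], [[-3.5, -1, 0], [0, 0, 0], 5.5], [[-3.85, -0.93, 0], [0, 0, 0], 5.5], [[0, 0, 0], [0, 0, 0], 5.5]]'

```text
clock: 40.6
position: [0.4283, 0.0138, 0.3303]
tool_rot: [-3.141, 0.001, 1.566]
force: [-0.4, 0.3, 0.1]
grip_width: 0.0553
finger_force: 0.0
```

Run:
```python
from h import *
plan(.4294,.018,.0528,0); print(np.round(bot.observe()["qpos"],2))
V=views("side")
for nm,x0,r,h,rc,H in(("a1",(.43,.018),.017,.07,.01,.078),):
    C=[(circ(0,0,rc,H),1)]
    print(nm,np.round(fit(C,V,x0,(.006,.006))[0],4))
```

```text
t 40.6 g [0.4283 0.0137 0.1756] ydir -0.0052 tilt [-0.0002 -0.0005] TURN -0.0052 SHIFT [ 0.43  0.11 12.28] q7 0.16 w 0.0553 F [-0.4  0.3  0.1]
[-0.6   0.38  0.55  2.19 -0.32  0.65  0.16]
a1 [0.4313 0.0256]
```

Emit:
arm_command --deltas '[[[0.5, 0.15, 2], [0, 0, 0], 5.5], [[0, 0, 3], [0, 0, 0], 5.5], [[0, 0, 3], [0, 0, 0], 5.5], [[0, 0, 2.5], [0, 0, 0], 5.5], [[0, 0, 1.8], [0, 0, 0], 5.5], [[0, 0, 0], [0, 0, 0], 3.0], [[0, 0, 0], [0, 0, 0], 3.0], [[0, 0, 0], [0, 0, 0], 3.0], [[0, 0, 0], [0, 0, 0], 3.0], [[0, 0, 0], [0, 0, 0], 3.0]]' --newtons 35

```text
clock: 41.65
position: [0.4312, 0.0229, 0.2076]
tool_rot: [3.141, -0.0, 1.571]
force: [-0.8, 0.6, -0.9]
grip_width: 0.0334
finger_force: 34.8
```

Emit:
arm_command --deltas '[[[0, 0, -2], [0, 0, 0], 3.0], [[0, 0, -4], [0, 0, 0], 3.0], [[0, 0, -4], [0, 0, 0], 3.0], [[0, 0, -4], [0, 0, 0], 3.0], [[0, 0, -4], [0, 0, 0], 3.0], [[0, 0, -4], [0, 0, 0], 3.0], [[0, 0, -4], [0, 0, 0], 3.0], [[0, 0, -4], [0, 0, 0], 3.0], [[0, 0, -3], [0, 0, 0], 3.0], [[0, 0, 0], [0, 0, 0], 3.0]]'

```text
clock: 42.65
position: [0.4312, 0.0222, 0.5404]
tool_rot: [3.137, -0.003, 1.571]
force: [0.2, 0.4, -2.4]
grip_width: 0.0329
finger_force: 35.1
```

Emit:
arm_command --deltas '[[[-2, -1.8, -0.5], [0, 0, 0], 3.0], [[-2.4, -1.8, 0], [0, 0, 0], 3.0], [[-2.4, -1.8, 0], [0, 0, 0], 3.0], [[-2.4, -1.8, 0], [0, 0, 0], 3.0], [[-2.8, -1.8, 0], [0, 0, 0], 3.0], [[-3, 0, 0], [0, 0, 0], 3.0], [[-3, 0, 0], [0, 0, 0], 3.0], [[0, 0, 0], [0, 0, 0], 3.0]]'

```text
clock: 43.45
position: [0.3401, -0.1602, 0.5417]
tool_rot: [3.141, -0.001, 1.567]
force: [0.3, 1.3, -1.1]
grip_width: 0.0333
finger_force: 35.2
```

Emit:
arm_command --deltas '[[[-3, 0, 0], [0, 0, 0], 3.0], [[-3, 0, 0], [0, 0, 0], 3.0], [[-3, 0, 0], [0, 0, 0], 3.0], [[-3, 0, 0], [0, 0, 0], 3.0], [[-3, 0, 0], [0, 0, 0], 3.0], [[-3, 2, 0], [0, 0, 0], 3.0], [[-3, 3, 0], [0, 0, 0], 3.0], [[0, 0, 0], [0, 0, 0], 3.0], [[0, 0, 0], [0, 0, 0], 3.0]]'

```text
clock: 44.35
position: [0.3874, -0.3558, 0.5421]
tool_rot: [-3.139, 0.001, 1.568]
force: [-0.1, -0.5, -0.7]
grip_width: 0.0332
finger_force: 35.2
```

Run:
```python
from h import *
plan(.459,-.4215,.0595,0); print(np.round(bot.observe()["qpos"],2))
```

```text
t 44.35 g [ 0.387  -0.356   0.3874] ydir -0.0031 tilt [-0.0025 -0.0011] TURN -0.0031 SHIFT [-6.52  7.28 32.78] q7 1.03 w 0.0332 F [-0.1 -0.5 -0.7]
[-0.15  0.41  1.11  1.7  -0.38  1.27  1.03]
```

Run:
```python
from ov import *
p=bot.grab_frame("top"); p=dict(p); p["frame"]=cv2.cvtColor(cv2.imread("pics/top0.png"),cv2.COLOR_BGR2RGB)
C=[]
for a,b in((-.0615,0),(-.0025,.005),(.0565,.005)):
    C+=[(seg((a,-.055,z),(a,.055,z)),1) for z in(.032,b)]
    C+=[(seg((-.055,-a,z),(.055,-a,z)),1) for z in(.032,b)]
q,s=fit(C,[(p,grads(p,.7))],(.488,-.392,.05),(.01,.01,.12)); print(np.round(q,4),s)
for a in(-.0295,.0295):
    for b in(-.0295,.0295): print(np.round(toworld(q,a,b),4))
overlay(p,[(xf(c,q),(0,0,255)) for c,_ in C],"c2",(395,225,80,80),7)
```

```text
[ 0.4811 -0.3928  0.0181] 607.2306962899012
[ 0.4521 -0.4228]
[ 0.451  -0.3638]
[ 0.5111 -0.4217]
[ 0.51   -0.3628]
```

View pics/c2.png

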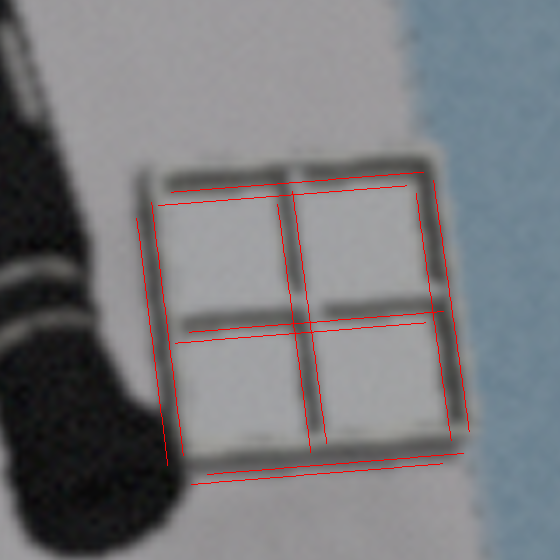

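The red model sits about 12 px (1.7 image px, roughly 5 mm) too low, so the crate centre is (0.486,-0.3925) with yaw 0.018. The cells are at x 0.4565 / 0.5155 and y -0.4220 / -0.3630.

Emit:
arm_command --deltas '[[[-1.3, 2.6, 0], [0, 0, 0], 3.0], [[-1.3, 2.6, 0], [0, 0, 0], 3.0], [[-1.3, 2.6, 2], [0, 0, 0], 3.0], [[-1.3, 2.6, 3], [0, 0, 0], 3.0], [[-1.3, 2.5, 3], [0, 0, 0], 3.0], [[0, 0, 4], [0, 0, 0], 3.0], [[0, 0, 4], [0, 0, 0], 3.0], [[0, 0, 4], [0, 0, 0], 3.0], [[0, 0, 2], [0, 0, 0], 3.0], [[0, 0, 0], [0, 0, 0], 3.0], [[0, 0, 0], [0, 0, 0], 3.0], [[0, 0, 0], [0, 0, 0], 3.0]]'

```text
clock: 45.6
position: [0.5171, -0.4204, 0.3254]
tool_rot: [3.139, 0.003, 1.571]
force: [-0.3, 0.4, -0.3]
grip_width: 0.0333
finger_force: 35.2
```

Run:
```python
from h import *
plan(.516,-.4215,.0595,0)
p=bot.grab_frame("side"); save(p,"s9",(330,130,150,130),5)
```

```text
t 45.6 g [ 0.5174 -0.4209  0.1707] ydir -0.0 tilt [ 0.0022 -0.0028] TURN -0.0 SHIFT [-0.03 -0.17 11.12] q7 1.15 w 0.0333 F [-0.3  0.4 -0.3]
```

View pics/s9.png

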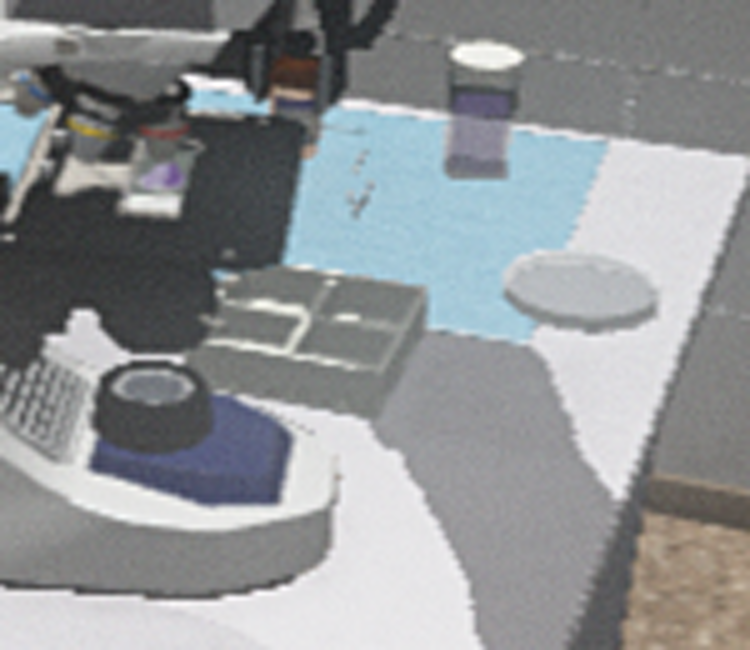

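The bottle is hanging above the crate at about crop (300,95), and the cells are clear. I'll lower it, release and lift off.

Emit:
arm_command --deltas '[[[-0.03, -0.17, 2.5], [0, 0, 0], 3.0], [[0, 0, 2.5], [0, 0, 0], 3.0], [[0, 0, 2.5], [0, 0, 0], 3.0], [[0, 0, 2], [0, 0, 0], 3.0], [[0, 0, 1], [0, 0, 0], 3.0], [[0, 0, 0.6], [0, 0, 0], 3.0], [[0, 0, 0], [0, 0, 0], 3.0], [[0, 0, 0], [0, 0, 0], 3.0]]'

```text
clock: 46.45
position: [0.5152, -0.4214, 0.2133]
tool_rot: [3.141, 0.002, 1.57]
force: [0.6, -0.7, -0.2]
grip_width: 0.033
finger_force: 35.2
```

Emit:
arm_command --deltas '[[[0, 0, 0], [0, 0, 0], 4.6], [[0, 0, 0], [0, 0, 0], 4.6], [[0, 0, 0], [0, 0, 0], 4.6], [[0, 0, -1], [0, 0, 0], 4.6], [[0, 0, -3], [0, 0, 0], 4.6], [[0, 0, -4], [0, 0, 0], 4.6], [[0, 0, -4.5], [0, 0, 0], 4.6], [[0, 0, -5], [0, 0, 0], 4.6], [[0, -2, -5], [0, 0, 0], 4.6], [[3, -3, -5], [0, 0, 0], 5.5], [[3, -3.5, -3], [0, 0, 0], 5.5], [[3, -3.5, 0], [0, 0, 0], 5.5], [[3, -3.5, 0], [0, 0, 0], 5.5], [[3, -2, 0], [0, 0, 0], 5.5], [[3.5, 0, 0], [0, 0, 0], 5.5], [[3.5, 0, 0], [0, 0, 0], 5.5], [[3.5, 0, 0], [0, 0, 0], 5.5], [[3.5, 0, 0], [0, 0, 0], 5.5]]'

```text
clock: 48.25
position: [0.3529, -0.185, 0.5021]
tool_rot: [-3.138, 0.003, 1.568]
force: [-0.6, -0.3, 1.2]
grip_width: 0.0548
finger_force: 0.0
```

Run:
```python
from h import *
plan(.432,.117,.2,0)
p=bot.grab_frame("top")
C=[(circ(0,0,.01,.083),1),(circ(0,0,.017,.072),1)]
print(np.round(fit(C,[(p,grads(p))],(.516,-.4215),(.012,.012))[0],4))
```

```text
t 48.25 g [ 0.3523 -0.1854  0.3474] ydir -0.0032 tilt [-0.0036 -0.0031] TURN -0.0032 SHIFT [30.29  8.02 14.62] q7 0.41 w 0.0548 F [-0.6 -0.3  1.2]
[ 0.5119 -0.4238]
```

Bottle one reads in its cell. Next is white bottle w1.

Emit:
arm_command --deltas '[[[3.5, 0.4, 0], [0, 0, 0], 5.5], [[3.5, 0.5, 0], [0, 0, 0], 5.5], [[3.5, 0.5, 0], [0, 0, 0], 5.5], [[3.3, 1.1, 0], [0, 0, 0], 5.5], [[3.3, 1.1, 0], [0, 0, 0], 5.5], [[3.3, 1.1, 2], [0, 0, 0], 5.5], [[3.3, 1.1, 3], [0, 0, 0], 5.5], [[3.3, 1.1, 3], [0, 0, 0], 5.5], [[3.3, 1.1, 4], [0, 0, 0], 5.5], [[0, 0, 4], [0, 0, 0], 5.5], [[0, 0, 4], [0, 0, 0], 5.5], [[0, 0, 3], [0, 0, 0], 5.5], [[0, 0, 0], [0, 0, 0], 5.5], [[0, 0, 0], [0, 0, 0], 5.5], [[0, 0, 0], [0, 0, 0], 5.5]]'

```text
clock: 49.8
position: [0.431, 0.1048, 0.2758]
tool_rot: [-3.138, -0.001, 1.568]
force: [0.2, -0.1, -0.0]
grip_width: 0.0554
finger_force: 0.0
```

Run:
```python
from h import *
plan(.432,.1175,.0508,0)
V=views("side")
print(np.round(fit([(circ(0,0,.0095,.066),1)],V,(.431,.118),(.008,.008))[0],4), [(round(r["p"],2),np.round(at_z(V[0][0],r["at"],0)[:2],3).tolist()) for r in bot.mark_of("bottle_w1",V[0][0]) if r["p"]>.4])
```

```text
t 49.8 g [0.4305 0.105  0.1211] ydir -0.0023 tilt [-0.0034  0.0011] TURN -0.0023 SHIFT [1.24 0.18 7.03] q7 0.25 w 0.0554 F [ 0.2 -0.1 -0. ]
[0.4323 0.1191] [(0.81, [0.432, 0.125]), (0.81, [0.615, 0.108])]
```

Emit:
arm_command --deltas '[[[0, 0, 2], [0, 0, 0], 5.5], [[0, 0, 0], [0, 0, 0], 5.5]]'

```text
clock: 50.1
position: [0.4302, 0.1051, 0.2539]
tool_rot: [-3.136, -0.0, 1.569]
force: [-1.1, 1.0, -0.3]
grip_width: 0.0548
finger_force: 0.0
```

```bash
python3 -c "
from h import *
plan(.432,.118,.0508,0)"
```

```text
t 50.1 g [0.4292 0.1051 0.0992] ydir -0.0015 tilt [-0.0059  0.0002] TURN -0.0015 SHIFT [1.29 0.3  4.84] q7 0.29 w 0.0548 F [-1.1  1.  -0.3]
```

Emit:
arm_command --deltas '[[[0.7, 0.15, 0], [0, 0, 0], 5.5], [[0.6, 0.1, 0.5], [0, 0, 0], 5.5], [[0, 0, 1.5], [0, 0, 0], 5.5], [[0, 0, 1.6], [0, 0, 0], 5.5], [[0, 0, 1.2], [0, 0, 0], 5.5], [[0, 0, 0], [0, 0, 0], 2.9], [[0, 0, 0], [0, 0, 0], 2.9], [[0, 0, 0], [0, 0, 0], 2.9], [[0, 0, 0], [0, 0, 0], 2.9], [[0, 0, 0], [0, 0, 0], 2.9]]'

```text
clock: 51.1
position: [0.4327, 0.118, 0.2064]
tool_rot: [-3.137, -0.0, 1.569]
force: [-0.4, -0.1, -1.5]
grip_width: 0.032
finger_force: 34.7
```

Emit:
arm_command --deltas '[[[0, 0, -2], [0, 0, 0], 2.9], [[0, 0, -4], [0, 0, 0], 2.9], [[0, 0, -4], [0, 0, 0], 2.9], [[0, 0, -4], [0, 0, 0], 2.9], [[0, 0, -4], [0, 0, 0], 2.9], [[-2, -0.5, -4], [0, 0, 0], 2.9], [[-3, -1, -4], [0, 0, 0], 2.9], [[-3.3, -1.1, -4], [0, 0, 0], 2.9], [[-3.3, -1.1, -3], [0, 0, 0], 2.9], [[-3.3, -1.1, 0], [0, 0, 0], 2.9], [[-3.3, -1.1, 0], [0, 0, 0], 2.9], [[-3.3, -1.1, 0], [0, 0, 0], 2.9], [[-3.3, -1.1, 0], [0, 0, 0], 2.9], [[-3.3, -0.5, 0], [0, 0, 0], 2.9], [[-3.3, -0.5, 0], [0, 0, 0], 2.9], [[-3.3, 0, 0], [0, 0, 0], 2.9], [[0, 0, 0], [0, 0, 0], 2.9]]'

```text
clock: 52.8
position: [0.3433, -0.2273, 0.5307]
tool_rot: [-3.136, -0.002, 1.563]
force: [0.5, 1.4, -0.4]
grip_width: 0.0319
finger_force: 35.1
```

Emit:
arm_command --deltas '[[[-3.3, 0.2, 0], [0, 0, 0], 2.9], [[-3.3, 0.2, 0], [0, 0, 0], 2.9], [[-3.3, 0.3, 0], [0, 0, 0], 2.9], [[-3.3, 0.5, 0], [0, 0, 0], 2.9], [[-0.4, 3.2, 0], [0, 0, 0], 2.9], [[0, 3.2, 0], [0, 0, 0], 2.9], [[0, 3.2, 2], [0, 0, 0], 2.9], [[0, 3.2, 3], [0, 0, 0], 2.9], [[0, 3.2, 3], [0, 0, 0], 2.9], [[0, 0, 4], [0, 0, 0], 2.9], [[0, 0, 4], [0, 0, 0], 2.9], [[0, 0, 4], [0, 0, 0], 2.9], [[0, 0, 0], [0, 0, 0], 2.9], [[0, 0, 0], [0, 0, 0], 2.9]]'

```text
clock: 54.2
position: [0.3334, -0.2216, 0.445]
tool_rot: [3.001, 0.109, 1.563]
force: [0.1, -0.9, -1.0]
grip_width: 0.0318
finger_force: 35.2
```

```bash
python3 -c "
from h import *
plan(.515,-.3625,.0595,0)
o=bot.observe(); print(np.round(o['position'],4))"
```

```text
t 54.2 g [ 0.355  -0.2385  0.2927] ydir 0.0072 tilt [ 0.1395 -0.1093] TURN 0.0072 SHIFT [-9.55 12.57 26.54] q7 -0.04 w 0.0318 F [ 0.1 -0.9 -1. ]
[ 0.3334 -0.2216  0.445 ]
```

```bash
python3 -c "
from h import *
o=bot.observe(); print({k:np.round(v,3) for k,v in o.items()})
import workcell; print([a for a in dir(bot) if a[0]!='_'])"
```

```text
{'clock': np.float64(54.2), 'qpos': array([-1.186, -0.304,  1.422,  2.19 ,  0.488,  0.887, -0.038]), 'qd': array([-0.001,  0.003, -0.003, -0.036, -0.002,  0.008,  0.005]), 'joint_efforts': array([  0.259,  26.174, -10.788, -32.98 ,   0.626,  -1.001,  -0.222]), 'position': array([ 0.333, -0.222,  0.445]), 'tool_rot': array([3.001, 0.109, 1.563]), 'force': array([ 0.121, -0.883, -0.972]), 'moment': array([0.13, 0.18, 0.01]), 'finger_force': np.float64(35.246), 'grip_width': np.float64(0.032)}
['IKError', 'find_in', 'grab_frame', 'grip_point_offset', 'job_done', 'mark_of', 'observe']
```

The arm ran into joint limits (q2 and q3) because its redundancy drifted. I'll retrace toward +y, level the tool, and reset the elbow on the free side.

Emit:
arm_command --deltas '[[[2, 0, -1], [0.02, 0.02, 0], 2.9], [[2, 0, -1], [0.02, 0.02, 0], 2.9], [[2, 0, -1], [0.03, 0.02, 0], 2.9], [[2, 0, -1], [0.03, 0.02, 0], 2.9], [[2, 0, -1], [0.02, 0.015, 0], 2.9], [[2, 0, -1], [0.02, 0.015, 0], 2.9], [[0, 0, 0], [0, 0, 0], 2.9]]'

```text
clock: 54.9
position: [0.3298, -0.0965, 0.4987]
tool_rot: [3.14, -0.0, 1.573]
force: [-0.0, -1.5, -0.9]
grip_width: 0.0319
finger_force: 35.2
```

```bash
cat >> h.py <<'E'
def st():
    o=bot.observe(); R=Ro.from_euler("xyz",o["tool_rot"]).as_matrix()
    v=Ro.from_matrix(R.T@np.array([[0,1,0],[1,0,0],[0,0,-1.]])).as_rotvec()
    print("t",round(float(o["clock"]),2),"p",np.round(o["position"],4),"q",np.round(o["qpos"],2),"level rotvec",np.round(v,3),"w",round(float(o["grip_width"]),4),"F",np.round(o["force"],1))
E
python3 -c "
from h import *
st()"
```

```text
t 54.9 p [ 0.3298 -0.0965  0.4987] q [-1.04 -0.27  0.97  2.15  0.24  1.15 -0.18] level rotvec [ 0.002 -0.     0.002] w 0.0319 F [-0.  -1.5 -0.9]
```

Emit:
arm_command --deltas '[[[4, 0.2, 0], [0, 0, 0], 2.9], [[4, 0.2, 0], [0, 0, 0], 2.9], [[4, 0.2, 0], [0, 0, 0], 2.9], [[4, 0.2, 0], [0, 0, 0], 2.9], [[4, 0.2, 0], [0, 0, 0], 2.9], [[4, -2.8, 0], [0, 0, 0], 2.9], [[4, -2.8, 0], [0, 0, 0], 2.9], [[4, -2.8, 0], [0, 0, 0], 2.9], [[4, -2.8, 0], [0, 0, 0], 2.9], [[4, -2.8, 0], [0, 0, 0], 2.9], [[3.5, 1.5, 0], [0, 0, 0], 2.9], [[3.5, 1.5, 0], [0, 0, 0], 2.9], [[3.5, 1.5, 0], [0, 0, 0], 2.9], [[3.5, 1.5, 0], [0, 0, 0], 2.9], [[3.5, 1.5, 0], [0, 0, 0], 2.9], [[3.5, 1.5, 0], [0, 0, 0], 2.9], [[0, 0, 0], [0, 0, 0], 2.9]]'

```text
clock: 56.6
position: [0.2898, 0.5155, 0.4957]
tool_rot: [3.14, 0.001, 1.573]
force: [-1.1, -2.1, -1.2]
grip_width: 0.0317
finger_force: 35.4
```

```bash
python3 -c "
from h import *
st()"
```

```text
t 56.6 p [0.2898 0.5155 0.4957] q [-1.37  0.4   0.3   1.59 -0.12  1.17 -1.04] level rotvec [0.002 0.001 0.002] w 0.0317 F [-1.1 -2.1 -1.2]
```

Emit:
arm_command --deltas '[[[-3.6, 3.1, 0], [0, 0, 0], 2.9], [[-3.6, 3.1, 0], [0, 0, 0], 2.9], [[-3.6, 3.1, 0], [0, 0, 0], 2.9], [[-3.6, 3.1, 0], [0, 0, 0], 2.9], [[-3.6, 3.1, 0], [0, 0, 0], 2.9], [[-3.6, 3.1, 0], [0, 0, 0], 2.9], [[-3.6, 3.1, 0], [0, 0, 0], 2.9], [[-3.6, 3.1, 0], [0, 0, 0], 2.9], [[-3.6, 3.1, 0], [0, 0, 0], 2.9], [[-3.6, 3.1, 0], [0, 0, 0], 2.9], [[0, 0, 0], [0, 0, 0], 2.9]]'

```text
clock: 57.7
position: [0.6017, 0.1457, 0.4975]
tool_rot: [3.139, 0.004, 1.564]
force: [-0.7, 0.4, -1.8]
grip_width: 0.0318
finger_force: 35.4
```

```bash
python3 -c "
from h import *
st()"
```

```text
t 57.7 p [0.6017 0.1457 0.4975] q [-0.63  0.46  0.44  1.52 -0.2   1.21 -0.16] level rotvec [ 0.003  0.004 -0.007] w 0.0318 F [-0.7  0.4 -1.8]
```

Emit:
arm_command --deltas '[[[-3.5, 0, 0], [0, 0, 0], 2.9], [[-3.5, -0.5, 0], [0, 0, 0], 2.9], [[-2.5, -1.5, 0], [0, 0, 0], 2.9], [[-1, -4, 0], [0, 0, 0], 2.9], [[-0.5, -4, 0], [0, 0, 0], 2.9], [[-0.5, -4, 0], [0, 0, 0], 2.9], [[-0.5, -4, 0], [0, 0, 0], 2.9], [[-1, -4, 0], [0, 0, 0], 2.9], [[-3, -2.5, 0], [0, 0, 0], 2.9], [[-3.5, 0, 0], [0, 0, 0], 2.9], [[-3.5, 0, 0], [0, 0, 0], 2.9], [[0, 0, 0], [0, 0, 0], 2.9]]'

```text
clock: 58.9
position: [0.3534, -0.0817, 0.4977]
tool_rot: [3.139, 0.0, 1.567]
force: [-0.3, 0.8, -0.7]
grip_width: 0.0318
finger_force: 35.4
```

```bash
python3 -c "
from h import *
st()"
```

```text
t 58.9 p [ 0.3534 -0.0817  0.4977] q [-0.57 -0.07  0.61  2.11  0.04  1.09  0.01] level rotvec [ 0.003  0.    -0.004] w 0.0318 F [-0.3  0.8 -0.7]
```

Emit:
arm_command --deltas '[[[-3, 0, 0], [0, 0, 0], 2.9], [[-3, 0, 0], [0, 0, 0], 2.9], [[-3, 0, 0], [0, 0, 0], 2.9], [[-3, 0, 0], [0, 0, 0], 2.9], [[-3, 0, 0], [0, 0, 0], 2.9], [[-3, 0, 0], [0, 0, 0], 2.9], [[-3, 0, 0], [0, 0, 0], 2.9], [[-3, 0.3, 0], [0, 0, 0], 2.9], [[-3, 1, 0], [0, 0, 0], 2.9], [[-1, 2.5, 0], [0, 0, 0], 2.9], [[0, 3, 0], [0, 0, 0], 2.9], [[0, 3, 0], [0, 0, 0], 2.9], [[0, 3, 2], [0, 0, 0], 2.9], [[0, 3, 3], [0, 0, 0], 2.9], [[0, 0, 4], [0, 0, 0], 2.9], [[0, 0, 4], [0, 0, 0], 2.9], [[0, 0, 3], [0, 0, 0], 2.9], [[0, 0, 0], [0, 0, 0], 2.9], [[0, 0, 0], [0, 0, 0], 2.9]]'

```text
clock: 60.8
position: [0.5122, -0.3585, 0.3382]
tool_rot: [3.141, 0.001, 1.571]
force: [-0.2, -0.7, 0.1]
grip_width: 0.0318
finger_force: 35.4
```

```bash
python3 -c "
from h import *
st(); plan(.515,-.3625,.0595,0)"
```

```text
t 60.8 p [ 0.5122 -0.3585  0.3382] q [ 0.08  0.71  0.69  1.69 -0.53  0.94  0.97] level rotvec [0.001 0.001 0.   ] w 0.0318 F [-0.2 -0.7  0.1]
t 60.8 g [ 0.5123 -0.3586  0.1835] ydir 0.0004 tilt [ 0.0007 -0.0012] TURN 0.0004 SHIFT [-0.37  0.26 12.4 ] q7 0.97 w 0.0318 F [-0.2 -0.7  0.1]
```

Emit:
arm_command --deltas '[[[-0.37, 0.26, 2], [0, 0, 0], 2.9], [[0, 0, 3], [0, 0, 0], 2.9], [[0, 0, 3], [0, 0, 0], 2.9], [[0, 0, 2.5], [0, 0, 0], 2.9], [[0, 0, 1.2], [0, 0, 0], 2.9], [[0, 0, 0.8], [0, 0, 0], 2.9], [[0, 0, 0], [0, 0, 0], 2.9], [[0, 0, 0], [0, 0, 0], 2.9]]'

```text
clock: 61.6
position: [0.5148, -0.3624, 0.2133]
tool_rot: [3.14, 0.001, 1.571]
force: [0.6, -0.7, -0.8]
grip_width: 0.0321
finger_force: 35.6
```

Emit:
arm_command --deltas '[[[0, 0, 0], [0, 0, 0], 4.5], [[0, 0, 0], [0, 0, 0], 4.5], [[0, 0, 0], [0, 0, 0], 4.5], [[0, 0, -1], [0, 0, 0], 4.5], [[0, 0, -3], [0, 0, 0], 4.5], [[0, 0, -4], [0, 0, 0], 4.5], [[0, 0, -4.5], [0, 0, 0], 4.5], [[0, 0, -5], [0, 0, 0], 4.5], [[0, -2, -5], [0, 0, 0], 4.5], [[0, -3, -4], [0, 0, 0], 5.5], [[0, -3.5, -2], [0, 0, 0], 5.5], [[0, -3.5, 0], [0, 0, 0], 5.5], [[2, -3, 0], [0, 0, 0], 5.5], [[3, 0, 0], [0, 0, 0], 5.5], [[3, 0, 0], [0, 0, 0], 5.5], [[3, 0, 0], [0, 0, 0], 5.5], [[3, 0, 0], [0, 0, 0], 5.5], [[3, 0, 0], [0, 0, 0], 5.5], [[3, 0, 0], [0, 0, 0], 5.5], [[0, 0, 0], [0, 0, 0], 5.5]]'

```text
clock: 63.6
position: [0.3655, -0.1594, 0.4938]
tool_rot: [3.14, -0.002, 1.574]
force: [-0.1, -0.3, -0.2]
grip_width: 0.0549
finger_force: 0.0
```

Run:
```python
from h import *
st()
p=bot.grab_frame("top")
C=[(circ(0,0,.0095,.071),1),(circ(0,0,.0165,.061),1)]
print(np.round(fit(C,[(p,grads(p))],(.515,-.3625),(.012,.012))[0],4))
C=[(circ(0,0,.01,.083),1),(circ(0,0,.017,.072),1)]
print(np.round(fit(C,[(p,grads(p))],(.516,-.4215),(.012,.012))[0],4))
```

```text
t 63.6 p [ 0.3655 -0.1594  0.4938] q [-0.56  0.03  0.86  2.05 -0.03  1.07  0.32] level rotvec [ 0.001 -0.002  0.004] w 0.0549 F [-0.1 -0.3 -0.2]
[ 0.5277 -0.3689]
[ 0.512  -0.4238]
```

Emit:
arm_command --deltas '[[[3.5, -0.2, 0], [0, 0, 0], 5.5], [[3.5, -0.2, 0], [0, 0, 0], 5.5], [[3.5, -0.2, 0], [0, 0, 0], 5.5], [[3.5, -0.2, 0], [0, 0, 0], 5.5], [[3.5, -0.2, 0], [0, 0, 0], 5.5], [[3.5, -0.2, 0], [0, 0, 0], 5.5], [[4, -1, 0], [0, 0, 0], 5.5], [[4, -1, 0], [0, 0, 0], 5.5], [[4, -1, 0], [0, 0, 0], 5.5], [[4, -1, 0], [0, 0, 0], 5.5], [[1, 4, 0], [0, 0, 0], 5.5], [[0, 4.3, 0], [0, 0, 0], 5.5], [[0, 4.3, 0], [0, 0, 0], 5.5], [[0, 4.3, 0], [0, 0, 0], 5.5], [[0, 4.3, 0], [0, 0, 0], 5.5], [[-3, 3, 0], [0, 0, 0], 5.5], [[-4, 3, 3], [0, 0, 0], 5.5], [[-4, 2.5, 4], [0, 0, 0], 5.5], [[0, 0, 4], [0, 0, 0], 5.5], [[0, 0, 0], [0, 0, 0], 5.5]]'

```text
clock: 65.65
position: [0.6014, 0.1194, 0.3912]
tool_rot: [-3.135, 0.003, 1.568]
force: [0.3, -0.2, -0.0]
grip_width: 0.0554
finger_force: 0.0
```

Run:
```python
from h import *
st(); plan(.611,.1064,.0508,0)
V=views("side")
print(np.round(fit([(circ(0,0,.0095,.066),1)],V,(.611,.108),(.008,.008))[0],4), [(round(r["p"],2),np.round(at_z(V[0][0],r["at"],0)[:2],3).tolist()) for r in bot.mark_of("bottle_w1",V[0][0]) if r["p"]>.4])
```

```text
t 65.65 p [0.6014 0.1194 0.3912] q [-0.56  0.55  0.39  1.66 -0.24  0.99 -0.08] level rotvec [-0.006  0.003 -0.003] w 0.0554 F [ 0.3 -0.2 -0. ]
t 65.65 g [0.6004 0.1188 0.2365] ydir -0.003 tilt [-0.0061 -0.0034] TURN -0.003 SHIFT [-1.18  1.17 18.57] q7 -0.08 w 0.0554 F [ 0.3 -0.2 -0. ]
[0.6077 0.1182] [(0.67, [0.514, -0.374]), (0.54, [0.611, 0.097])]
```

Emit:
arm_command --deltas '[[[-1.15, 1.1, 1], [-0.006, 0.003, 0], 5.5], [[0, 0, 4], [0, 0, 0], 5.5], [[0, 0, 4], [0, 0, 0], 5.5], [[0, 0, 3], [0, 0, 0], 5.5], [[0, 0, 3], [0, 0, 0], 5.5], [[0, 0, 2], [0, 0, 0], 5.5], [[0, 0, 1.4], [0, 0, 0], 5.5], [[0, 0, 0], [0, 0, 0], 2.9], [[0, 0, 0], [0, 0, 0], 2.9], [[0, 0, 0], [0, 0, 0], 2.9], [[0, 0, 0], [0, 0, 0], 2.9], [[0, 0, 0], [0, 0, 0], 2.9]]'

```text
clock: 66.95
position: [0.6144, 0.1105, 0.2127]
tool_rot: [3.133, -0.003, 1.571]
force: [-1.2, 0.3, 9.0]
grip_width: 0.0319
finger_force: 35.4
```

Emit:
arm_command --deltas '[[[0, 0, -2], [0, 0, 0], 2.9], [[0, 0, -4], [0, 0, 0], 2.9], [[0, 0, -4], [0, 0, 0], 2.9], [[0, 0, -4], [0, 0, 0], 2.9], [[0, 0, -4], [0, 0, 0], 2.9], [[-1, 0, -4], [0, 0, 0], 2.9], [[-2, -0.5, -4], [0, 0, 0], 2.9], [[-2.5, -1.5, -3], [0, 0, 0], 2.9], [[-1, -4, 0], [0, 0, 0], 2.9], [[-0.5, -4, 0], [0, 0, 0], 2.9], [[-0.5, -4, 0], [0, 0, 0], 2.9], [[-0.5, -4, 0], [0, 0, 0], 2.9], [[-1, -4, 0], [0, 0, 0], 2.9], [[-3, -2.5, 0], [0, 0, 0], 2.9], [[-3.5, -1, 0], [0, 0, 0], 2.9], [[-3.5, 0, 0], [0, 0, 0], 2.9], [[0, 0, 0], [0, 0, 0], 2.9]]'

```text
clock: 68.65
position: [0.356, -0.0838, 0.4999]
tool_rot: [3.133, -0.003, 1.566]
force: [0.0, 0.7, -1.6]
grip_width: 0.0319
finger_force: 35.0
```

```bash
python3 -c "
from h import *
st()"
```

```text
t 68.65 p [ 0.356  -0.0838  0.4999] q [-0.53 -0.06  0.58  2.1   0.03  1.08  0.03] level rotvec [ 0.008 -0.003 -0.005] w 0.0319 F [ 0.   0.7 -1.6]
```

Emit:
arm_command --deltas '[[[-3, 0, 0], [0.008, -0.003, 0], 2.9], [[-3, 0, 0], [0, 0, 0], 2.9], [[-3, 0, 0], [0, 0, 0], 2.9], [[-3, 0, 0], [0, 0, 0], 2.9], [[-3, 0, 0], [0, 0, 0], 2.9], [[-3, 0, 0], [0, 0, 0], 2.9], [[-3, 0, 0], [0, 0, 0], 2.9], [[-3, 0, 0], [0, 0, 0], 2.9], [[-2.6, 1.5, 0], [0, 0, 0], 2.9], [[-2.6, 1.5, 0], [0, 0, 0], 2.9], [[-2.6, 1.5, 0], [0, 0, 0], 2.9], [[-1, 2.5, 0], [0, 0, 0], 2.9], [[-1, 2.5, 2], [0, 0, 0], 2.9], [[0, 0, 3], [0, 0, 0], 2.9], [[0, 0, 4], [0, 0, 0], 2.9], [[0, 0, 4], [0, 0, 0], 2.9], [[0, 0, 3], [0, 0, 0], 2.9], [[0, 0, 0], [0, 0, 0], 2.9], [[0, 0, 0], [0, 0, 0], 2.9]]'

```text
clock: 70.55
position: [0.452, -0.4186, 0.3402]
tool_rot: [-3.14, 0.001, 1.571]
force: [0.8, -0.4, 0.5]
grip_width: 0.0316
finger_force: 35.0
```

Run:
```python
from h import *
st(); plan(.455,-.4225,.0655,0)
p=bot.grab_frame("side")
r=[(round(r["p"],2),np.round(r["at"]).tolist()) for r in bot.mark_of("bottle_w1",p) if r["p"]>.2]; print(r)
o=bot.observe(); x,y,z=o["position"]; print("expected base px",np.round(proj(p,(x,y,z-.2127))), np.round(proj(p,(x,y,z-.2127+.066))))
save(p,"s10",(330,130,150,130),5)
```

```text
t 70.55 p [ 0.452  -0.4186  0.3402] q [ 0.22  0.69  0.68  1.71 -0.51  0.93  1.1 ] level rotvec [-0.001  0.001 -0.   ] w 0.0316 F [ 0.8 -0.4  0.5]
t 70.55 g [ 0.4518 -0.4187  0.1855] ydir -0.0002 tilt [-0.0013 -0.0007] TURN -0.0002 SHIFT [-0.37  0.34 12.  ] q7 1.1 w 0.0316 F [ 0.8 -0.4  0.5]
[(0.67, [379.0, 205.0]), (0.48, [408.0, 162.0])]
expected base px [408. 162.] [410. 141.]
```

The held bottle's base is where expected. I'll place it.

Emit:
arm_command --deltas '[[[-0.37, 0.34, 2], [0, 0, 0], 2.9], [[0, 0, 3], [0, 0, 0], 2.9], [[0, 0, 3], [0, 0, 0], 2.9], [[0, 0, 2.2], [0, 0, 0], 2.9], [[0, 0, 1.2], [0, 0, 0], 2.9], [[0, 0, 0.7], [0, 0, 0], 2.9], [[0, 0, 0], [0, 0, 0], 2.9], [[0, 0, 0], [0, 0, 0], 2.9]]'

```text
clock: 71.45
position: [0.4552, -0.4225, 0.2193]
tool_rot: [-3.141, 0.001, 1.571]
force: [-0.1, 0.1, -1.2]
grip_width: 0.0318
finger_force: 35.0
```

Emit:
arm_command --deltas '[[[0, 0, 0], [0, 0, 0], 4.3], [[0, 0, 0], [0, 0, 0], 4.3], [[0, 0, 0], [0, 0, 0], 4.3], [[0, 0, -1], [0, 0, 0], 4.3], [[0, 0, -3], [0, 0, 0], 4.3], [[0, 0, -4], [0, 0, 0], 4.3], [[0, 0, -4.5], [0, 0, 0], 4.3], [[0, 0, -5], [0, 0, 0], 4.3], [[0, -1.5, -5], [0, 0, 0], 4.3], [[2, -2, -4], [0, 0, 0], 5.5], [[3, -2, -2], [0, 0, 0], 5.5], [[3, -2, 0], [0, 0, 0], 5.5], [[3, -1.2, 0], [0, 0, 0], 5.5], [[3, 0, 0], [0, 0, 0], 5.5], [[3, 0, 0], [0, 0, 0], 5.5], [[3, 0, 0], [0, 0, 0], 5.5], [[3, 0, 0], [0, 0, 0], 5.5], [[3, 0, 0], [0, 0, 0], 5.5], [[3, 0, 0], [0, 0, 0], 5.5], [[0, 0, 0], [0, 0, 0], 5.5]]'

```text
clock: 73.45
position: [0.3688, -0.1296, 0.5014]
tool_rot: [-3.141, -0.001, 1.574]
force: [1.1, -0.6, 0.4]
grip_width: 0.0549
finger_force: 0.0
```

Run:
```python
from h import *
st()
p=bot.grab_frame("side")
for n in("bottle_a1","bottle_w1"): print(n,[(round(r["p"],2),np.round(at_z(p,r["at"],.005)[:2],3).tolist()) for r in bot.mark_of(n,p) if r["p"]>.3])
```

```text
t 73.45 p [ 0.3688 -0.1296  0.5014] q [-0.58 -0.    0.78  2.05  0.    1.09  0.2 ] level rotvec [-0.001 -0.001  0.004] w 0.0549 F [ 1.1 -0.6  0.4]
bottle_a1 [(0.86, [0.521, 0.162]), (0.81, [0.542, 0.043]), (0.53, [0.522, -0.416]), (0.5, [0.48, -0.374]), (0.42, [0.518, -0.422])]
bottle_w1 [(0.65, [0.516, -0.36]), (0.44, [0.457, -0.424]), (0.41, [0.459, 0.331])]
```

Three bottles are in. Last is amber a2.

Emit:
arm_command --deltas '[[[3.5, -0.2, 0], [0, 0, 0], 5.5], [[3.5, -0.2, 0], [0, 0, 0], 5.5], [[3.5, -0.2, 0], [0, 0, 0], 5.5], [[3.5, -0.2, 0], [0, 0, 0], 5.5], [[3.5, -0.2, 0], [0, 0, 0], 5.5], [[4, -0.5, 0], [0, 0, 0], 5.5], [[4, -0.5, 0], [0, 0, 0], 5.5], [[4, -0.5, 0], [0, 0, 0], 5.5], [[4, -0.5, 0], [0, 0, 0], 5.5], [[0, 4.2, 0], [0, 0, 0], 5.5], [[0, 4.2, 0], [0, 0, 0], 5.5], [[0, 4.2, 0], [0, 0, 0], 5.5], [[0, 4.2, 0], [0, 0, 0], 5.5], [[0, 4.2, 0], [0, 0, 0], 5.5], [[-3.8, 0, 1], [0, 0, 0], 5.5], [[-3.8, 0, 2], [0, 0, 0], 5.5], [[-3.8, 0, 3], [0, 0, 0], 5.5], [[-3.0, 0, 4], [0, 0, 0], 5.5], [[0, 0, 3], [0, 0, 0], 5.5], [[0, 0, 0], [0, 0, 0], 5.5]]'

```text
clock: 75.6
position: [0.5483, 0.057, 0.3677]
tool_rot: [-3.135, 0.003, 1.568]
force: [0.3, 0.6, 1.2]
grip_width: 0.0551
finger_force: 0.0
```

Run:
```python
from h import *
st(); plan(.540,.053,.0528,0)
```

```text
t 75.6 p [0.5483 0.057  0.3677] q [-0.5   0.48  0.4   1.85 -0.23  0.87  0.01] level rotvec [-0.007  0.003 -0.003] w 0.0551 F [0.3 0.6 1.2]
t 75.6 g [0.5473 0.0566 0.213 ] ydir -0.0032 tilt [-0.0068 -0.0026] TURN -0.0032 SHIFT [-0.31 -0.62 16.02] q7 0.01 w 0.0551 F [0.3 0.6 1.2]
```

Emit:
arm_command --deltas '[[[-0.3, -0.8, 1], [-0.007, 0.003, 0], 5.5], [[0, 0, 3], [0, 0, 0], 5.5], [[0, 0, 4], [0, 0, 0], 5.5], [[0, 0, 3.5], [0, 0, 0], 5.5], [[0, 0, 2.5], [0, 0, 0], 5.5], [[0, 0, 1.8], [0, 0, 0], 5.5], [[0, 0, 0], [0, 0, 0], 5.5], [[0, 0, 0], [0, 0, 0], 3.0], [[0, 0, 0], [0, 0, 0], 3.0], [[0, 0, 0], [0, 0, 0], 3.0], [[0, 0, 0], [0, 0, 0], 3.0], [[0, 0, 0], [0, 0, 0], 3.0]]'

```text
clock: 76.8
position: [0.5423, 0.0563, 0.2143]
tool_rot: [3.134, -0.003, 1.571]
force: [-0.1, -0.9, 7.9]
grip_width: 0.0331
finger_force: 34.8
```

Emit:
arm_command --deltas '[[[0, 0, -2], [0, 0, 0], 3.0], [[0, 0, -4], [0, 0, 0], 3.0], [[0, 0, -4], [0, 0, 0], 3.0], [[0, 0, -4], [0, 0, 0], 3.0], [[0, 0, -4], [0, 0, 0], 3.0], [[0, 0, -4], [0, 0, 0], 3.0], [[0, 0, -4], [0, 0, 0], 3.0], [[-0.5, -1.5, -3], [0, 0, 0], 3.0], [[-0.5, -4, 0], [0, 0, 0], 3.0], [[-0.5, -4, 0], [0, 0, 0], 3.0], [[-0.5, -4, 0], [0, 0, 0], 3.0], [[-1, -3.5, 0], [0, 0, 0], 3.0], [[-3, -1.4, 0], [0, 0, 0], 3.0], [[-3.5, 0, 0], [0, 0, 0], 3.0], [[-3.5, 0, 0], [0, 0, 0], 3.0], [[0, 0, 0], [0, 0, 0], 3.0]]'

```text
clock: 78.4
position: [0.3552, -0.0781, 0.5023]
tool_rot: [3.134, -0.004, 1.566]
force: [0.1, 0.6, -0.5]
grip_width: 0.0331
finger_force: 35.4
```

```bash
python3 -c "
from h import *
st()"
```

```text
t 78.4 p [ 0.3552 -0.0781  0.5023] q [-0.57 -0.07  0.6   2.1   0.04  1.09  0.  ] level rotvec [ 0.008 -0.004 -0.005] w 0.0331 F [ 0.1  0.6 -0.5]
```

Emit:
arm_command --deltas '[[[-3, 0, 0], [0.008, -0.004, 0], 3.0], [[-3, 0, 0], [0, 0, 0], 3.0], [[-3, 0, 0], [0, 0, 0], 3.0], [[-3, 0, 0], [0, 0, 0], 3.0], [[-3, 0, 0], [0, 0, 0], 3.0], [[-3, 0, 0], [0, 0, 0], 3.0], [[-3, 0, 0], [0, 0, 0], 3.0], [[-3, 0, 0], [0, 0, 0], 3.0], [[-3, 1, 0], [0, 0, 0], 3.0], [[-1.4, 3, 0], [0, 0, 0], 3.0], [[0, 3, 0], [0, 0, 0], 3.0], [[0, 3, 2], [0, 0, 0], 3.0], [[0, 0, 3], [0, 0, 0], 3.0], [[0, 0, 4], [0, 0, 0], 3.0], [[0, 0, 4], [0, 0, 0], 3.0], [[0, 0, 3], [0, 0, 0], 3.0], [[0, 0, 0], [0, 0, 0], 3.0], [[0, 0, 0], [0, 0, 0], 3.0]]'

```text
clock: 80.2
position: [0.4559, -0.3588, 0.3428]
tool_rot: [-3.14, 0.002, 1.571]
force: [0.1, 0.7, 0.1]
grip_width: 0.0328
finger_force: 35.2
```

Run:
```python
from h import *
st(); plan(.455,-.3635,.0655,0)
p=bot.grab_frame("side")
print([(round(r["p"],2),np.round(r["at"]).tolist()) for r in bot.mark_of("bottle_a1",p) if r["p"]>.2])
o=bot.observe(); x,y,z=o["position"]; print("expected base px",np.round(proj(p,(x,y,z-.2143))))
```

```text
t 80.2 p [ 0.4559 -0.3588  0.3428] q [ 0.1   0.63  0.7   1.81 -0.51  0.89  1.03] level rotvec [-0.002  0.002 -0.   ] w 0.0328 F [0.1 0.7 0.1]
t 80.2 g [ 0.4556 -0.3591  0.1881] ydir -0.0002 tilt [-0.0019 -0.0017] TURN -0.0002 SHIFT [-0.42 -0.04 12.26] q7 1.03 w 0.0328 F [0.1 0.7 0.1]
[(0.78, [309.0, 303.0]), (0.72, [399.0, 168.0]), (0.51, [387.0, 192.0])]
expected base px [401. 169.]
```

Emit:
arm_command --deltas '[[[-0.44, -0.06, 2], [0, 0, 0], 3.0], [[0, 0, 3], [0, 0, 0], 3.0], [[0, 0, 3], [0, 0, 0], 3.0], [[0, 0, 2.2], [0, 0, 0], 3.0], [[0, 0, 1.3], [0, 0, 0], 3.0], [[0, 0, 0.7], [0, 0, 0], 3.0], [[0, 0, 0], [0, 0, 0], 3.0], [[0, 0, 0], [0, 0, 0], 3.0]]'

```text
clock: 81.1
position: [0.4551, -0.3635, 0.2205]
tool_rot: [-3.14, 0.002, 1.571]
force: [0.1, -0.6, -0.8]
grip_width: 0.0326
finger_force: 35.6
```

Emit:
arm_command --deltas '[[[0, 0, 0], [0, 0, 0], 4.3], [[0, 0, 0], [0, 0, 0], 4.3], [[0, 0, 0], [0, 0, 0], 4.3], [[0, 0, -1], [0, 0, 0], 4.3], [[0, 0, -3], [0, 0, 0], 4.3], [[0, 0, -4], [0, 0, 0], 4.3], [[0, 0, -4.5], [0, 0, 0], 4.3], [[0, 0, -5], [0, 0, 0], 4.3], [[0, -2, -5], [0, 0, 0], 4.3], [[0, -3, -4], [0, 0, 0], 4.3], [[0, -3, -2], [0, 0, 0], 4.3], [[2, -1, 0], [0, 0, 0], 4.3], [[3, 0, 0], [0, 0, 0], 4.3], [[3, 0, 0], [0, 0, 0], 4.3], [[3, 0, 0], [0, 0, 0], 4.3], [[3, 0, 0], [0, 0, 0], 4.3], [[3, 0, 0], [0, 0, 0], 4.3], [[3, 0, 0], [0, 0, 0], 4.3], [[3, 0, 0], [0, 0, 0], 4.3], [[0, 0, 0], [0, 0, 0], 4.3]]'

```text
clock: 83.1
position: [0.3666, -0.1305, 0.5011]
tool_rot: [-3.14, -0.0, 1.574]
force: [1.3, -0.1, -0.2]
grip_width: 0.0426
finger_force: 0.0
```

Run:
```python
from h import *
st()
s=bot.grab_frame("side"); t=bot.grab_frame("top")
for n in("bottle_a1","bottle_w1","keeper_tab"): print(n,[(round(r["p"],2),np.round(at_z(s,r["at"],.046 if n[0]=="k" else .005)[:2],3).tolist()) for r in bot.mark_of(n,s) if r["p"]>.3])
save(s,"a",(375,150,70,70),5); save(t,"b",(400,230,70,70),5); save(s,"c",(225,290,160,116),3)
A,B,C=[cv2.imread(f"pics/{k}.png") for k in"abc"]
H=np.zeros((600,800,3),np.uint8); A=cv2.resize(A,(400,300)) if 0 else A[:350]; H[:350,:350]=A; H[:350,400:750]=B[:350]
C=cv2.resize(C,(345,250)); H[350:600,:345]=C; cv2.imwrite("pics/fin.png",H)
```

```text
t 83.1 p [ 0.3666 -0.1305  0.5011] q [-0.61 -0.01  0.81  2.06  0.01  1.09  0.2 ] level rotvec [-0.002 -0.     0.004] w 0.0426 F [ 1.3 -0.1 -0.2]
bottle_a1 [(0.96, [0.516, 0.162]), (0.58, [0.463, -0.384]), (0.57, [0.465, -0.443]), (0.41, [0.52, -0.434])]
bottle_w1 [(0.67, [0.51, -0.372]), (0.58, [0.521, -0.375]), (0.4, [0.457, -0.428])]
keeper_tab [(0.84, [0.452, 0.379])]
```

View pics/fin.png

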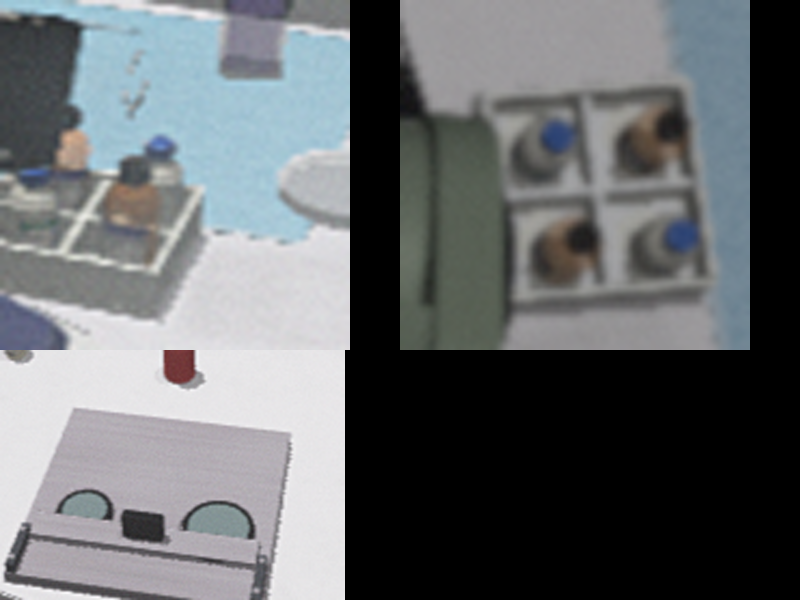

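All four bottles stand upright, one per cell (right panel: about (545,150), (655,135), (565,250) and (665,255)). The keeper lies over both filters and the arm is clear, so I'm handing in.

```bash
python3 -c "
from workcell import bot
print(bot.job_done())"
```

```text
the job is handed in; nothing more can be done
None
```

I handed the job in at about 83 s, but no verdict came back: by probing and the last pictures, both filters are home under the closed keeper bar and all four bottles stand upright, one to a cell. The main doubt is a moment on the second trip when the arm stalled at two joint limits (readings up to 0.004 rad past the listed range).

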